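# Weigh out a column of tins

### The job

Weigh out a pack of tins: first clear the pan of the spring scale by standing the cup upright on the round coaster, then stack closed tins, deep or shallow as needed, in one square column in the middle of the pan until its red pointer rests between the two black marks. Stack every tin left over in a second square column in the middle of the marble slab, all tins lid up with their long sides along those of the pan or slab, and leave the glass jar and the sugar pot where they are.

Things in the scene. Friction and masses are not known exactly. Their poses are not given: they have to be found in the camera images.
- deep1: closed deep tin, plain metal with a lid rim, 68 (x) x 120 (y) x 50 mm high, about 280 g give or take 15 %; origin at the centre of its underside, z up; may be absent
- deep2: closed deep tin, plain metal with a lid rim, 68 (x) x 120 (y) x 50 mm high, about 280 g give or take 15 %; origin at the centre of its underside, z up; may be absent
- deep3: closed deep tin, plain metal with a lid rim, 68 (x) x 120 (y) x 50 mm high, about 280 g give or take 15 %; origin at the centre of its underside, z up; may be absent
- shallow1: closed shallow tin, plain metal with a lid rim, 68 (x) x 120 (y) x 30 mm high, about 140 g give or take 15 %; origin at the centre of its underside, z up; may be absent
- shallow2: closed shallow tin, plain metal with a lid rim, 68 (x) x 120 (y) x 30 mm high, about 140 g give or take 15 %; origin at the centre of its underside, z up; may be absent
- shallow3: closed shallow tin, plain metal with a lid rim, 68 (x) x 120 (y) x 30 mm high, about 140 g give or take 15 %; origin at the centre of its underside, z up; may be absent
- shallow4: closed shallow tin, plain metal with a lid rim, 68 (x) x 120 (y) x 30 mm high, about 140 g give or take 15 %; origin at the centre of its underside, z up; may be absent
- cup: white plastic cup, open top, 100 mm high, 64 mm across the rim and a little narrower at the foot, 3 mm wall, 60 g; origin at the centre of its underside, z up towards its mouth; starts standing on the scale's pan
- coaster: round dark wooden coaster fixed to the worktop, 90 mm across, 6 mm thick; origin at the centre of its underside
- scale: white spring scale fixed to the worktop: base 42 mm high, from x = -65 to 85 and y = -75 to 75 mm, a steel pan on a stem above it, and a white gauge plate, 56 mm wide, 118 mm high, beyond the pan's +x edge (79 mm from its axis). Two black marks on it bound the wanted weight; the pan's red crossbar pointer rides down it. Origin on the worktop under the pan's centre, z up
- pan_top (a point): centre of the pan's upper face, moving with the pan; the pan is a flat plate 130 (x) x 160 (y) x 6 mm without a rim, its top 118 mm above the worktop when empty; axes as the scale's
- pan (a joint): how far the pan has sunk, m: 0 empty, 0.065 at its stop; about 5 mm per 100 g (a deep tin about 14 mm, a shallow one about 7 mm). The pointer is between the two marks from 0.0355 to 0.0455
- slab: rectangular pale marble slab lying loose on the worktop, 110 (x) x 150 (y) x 12 mm thick, 600 g; origin at the centre of its underside, z up
- jar: closed glass jar with a black lid, 84 mm across, 140 mm high, origin at the centre of its underside; a bystander
- sugar: squat white ceramic sugar pot, 104 mm across, 96 mm high, origin at the centre of its underside; a bystander

How it is judged:
On the way, in this order (a step that is already met when the one before it is completed fails the run):
1. the cup stands upright on the coaster and the pan is empty (horizontal distance between cup and coaster below 0.02 m and height (world z) of cup below 0.012 m and angle between cup's own z axis and vertical below 0.1 rad and linear speed of cup below 0.03 m/s and value of joint pan below 0.002 m and contact force between the fingers and cup below 5 N), for 0.2 s.
2. the pan has sunk until the pointer rests between the marks (value of joint pan between 0.0355 and 0.0455 m and velocity of joint pan between -0.01 and 0.01 m/s), for 0.3 s.
At the end, for the whole second after the job is handed in: pan at rest, sunk 35.5 to 45.5 mm; every tin present lid up (0.08 rad), at rest, within 12 mm of the middle of the pan or slab, long side within 0.15 rad of its long side; cup upright (0.1 rad) within 20 mm of the coaster's centre (all of step 2 and horizontal distance between cup and coaster below 0.02 m and height (world z) of cup below 0.012 m and angle between cup's own z axis and vertical below 0.1 rad and linear speed of cup below 0.03 m/s and ((horizontal distance between deep1 and pan_top below 0.012 m and angle between the y axis of deep1 and the y axis of pan_top, either way round below 0.15 rad and z of deep1 in the frame of pan_top above -0.004 m) or (horizontal distance between deep1 and slab below 0.012 m and angle between the y axis of deep1 and the y axis of slab, either way round below 0.15 rad and z of deep1 in the frame of slab above -0.004 m)) and angle between each of deep1, deep2, deep3, shallow1, shallow2, shallow3, shallow4's own z axis and vertical below 0.08 rad and linear speed of each of deep1, deep2, deep3, shallow1, shallow2, shallow3, shallow4 below 0.02 m/s and ((horizontal distance between deep2 and pan_top below 0.012 m and angle between the y axis of deep2 and the y axis of pan_top, either way round below 0.15 rad and z of deep2 in the frame of pan_top above -0.004 m) or (horizontal distance between deep2 and slab below 0.012 m and angle between the y axis of deep2 and the y axis of slab, either way round below 0.15 rad and z of deep2 in the frame of slab above -0.004 m)) and ((horizontal distance between deep3 and pan_top below 0.012 m and angle between the y axis of deep3 and the y axis of pan_top, either way round below 0.15 rad and z of deep3 in the frame of pan_top above -0.004 m) or (horizontal distance between deep3 and slab below 0.012 m and angle between the y axis of deep3 and the y axis of slab, either way round below 0.15 rad and z of deep3 in the frame of slab above -0.004 m)) and ((horizontal distance between shallow1 and pan_top below 0.012 m and angle between the y axis of shallow1 and the y axis of pan_top, either way round below 0.15 rad and z of shallow1 in the frame of pan_top above -0.004 m) or (horizontal distance between shallow1 and slab below 0.012 m and angle between the y axis of shallow1 and the y axis of slab, either way round below 0.15 rad and z of shallow1 in the frame of slab above -0.004 m)) and ((horizontal distance between shallow2 and pan_top below 0.012 m and angle between the y axis of shallow2 and the y axis of pan_top, either way round below 0.15 rad and z of shallow2 in the frame of pan_top above -0.004 m) or (horizontal distance between shallow2 and slab below 0.012 m and angle between the y axis of shallow2 and the y axis of slab, either way round below 0.15 rad and z of shallow2 in the frame of slab above -0.004 m)) and ((horizontal distance between shallow3 and pan_top below 0.012 m and angle between the y axis of shallow3 and the y axis of pan_top, either way round below 0.15 rad and z of shallow3 in the frame of pan_top above -0.004 m) or (horizontal distance between shallow3 and slab below 0.012 m and angle between the y axis of shallow3 and the y axis of slab, either way round below 0.15 rad and z of shallow3 in the frame of slab above -0.004 m)) and ((horizontal distance between shallow4 and pan_top below 0.012 m and angle between the y axis of shallow4 and the y axis of pan_top, either way round below 0.15 rad and z of shallow4 in the frame of pan_top above -0.004 m) or (horizontal distance between shallow4 and slab below 0.012 m and angle between the y axis of shallow4 and the y axis of slab, either way round below 0.15 rad and z of shallow4 in the frame of slab above -0.004 m))); the robot touches nothing.
It fails at once if the jar or the sugar pot is moved more than 20 mm (distance of any of jar, sugar from where it was at the start of the episode above 0.02 m).
Of deep1, deep2, deep3 only 2 to 3 are there at a start; the rules pass over those that are not, and their reading is None.
Of shallow1, shallow2, shallow3, shallow4 only 3 to 4 are there at a start; the rules pass over those that are not, and their reading is None.
At some moment in a run one of slab may be knocked a few centimetres aside while the robot is not near it.
It also fails if it takes over 208 s, if anything falls off the work surface, if the arm or the gripper's body presses on something with over 40 N, if the wrist force passes 120 N, or if a joint passes its speed limit or range.

### The arm

A 6-joint arm with a two-finger parallel gripper is mounted at the origin on the work surface. World frame = base frame: x ahead of the robot, y to its left, z up, the work surface at z = 0. Lengths are in m, angles in rad, forces in N, time in s.
With the tool pointing down it reaches from about 0.25 to 0.85 m from the base axis. Payload 12.5 kg.
Tool frame: the origin (TCP) lies on the mounting face of the last link; the fingertips stand 186 mm ahead of it and the grasp point (between the pads) lies 167 mm ahead of it; z points along the fingers, y is the line along which they close (so a half turn about z gives the same grasp; the last joint's range is limited). The gripper opens to 93 mm and grips with 3 to 60 N. Pads are 15 mm wide; open, the fingers measure 128 mm over their backs; the gripper's body (75 mm by 188 mm) begins 65 mm behind the grasp point.
Start: joints at [-1.356, 0.351, 1.652, -0, 1.139, -0.085], TCP at [0.162, -0.525, 0.405] pointing down, gripper open.
Joint ranges: [-2.75, 2.75], [-0.79, 2.1], [0.01, 2.65], [-1.57, 4.71], [0.07, 3.14], [-2.87, 2.87]. Speed limits (rad/s): [2.22, 2.22, 2.79, 3.14, 3.14, 3.14].

### API

Orientations are given as a unit quaternion [w, x, y, z].
In Python, from workcell import read_state, camera, calibration, hand_in gives the robot as it stands.
- The arm moves only by the tool step_arm, never from a script. Its argument "commands" is a list of rows, each an object with "turn": the turn, a rotation vector about the world's x, y, z in units of 0.15 rad (1.0 is 0.15 rad), a list of three; "travel": the shift along the world's x, y, z in units of 7.5 cm (1.0 is 7.5 cm), a list of three; "claw": the closure, from 0 (fully open) to 1 (shut). In form: [{"turn": [wx, wy, wz], "travel": [x, y, z], "claw": claw}, ...]. A call has exactly 5 rows; each row shifts and turns the commanded pose from where the row before left it; what a row does not reach is not made up. A row lasts 1/10 s, in which the tool goes at most 50 mm and 8.59 degrees, less where a joint would pass 70% of its speed; a pose out of reach is approached as far as the arm can. A call with a number of a shift or a turn outside -1 to 1 is refused whole. A call with a gripper value outside its range is refused whole. The fingers move at their own pace and stop on an object; "newtons" is the grip in N (left out, the last holds). Time passes only in rows, so rows that do not move let the fingers close, or fill a call up. It gives the time, the measured TCP pose, the force, the opening and the grip force at its end, in the units of the state.
- read_state(): the state, without advancing time (a new reading comes with each control period).
- camera(name): name is "side" or "top" or "wrist"; returns the picture (420x560x3 uint8, red, green, blue); there is no depth.
- calibration(name): a dict with "fx", "fy", "cx", "cy" (pixels), "R" (3x3) and "t" (3): a world point X has camera coordinates R X + t. Camera axes: x right, y down, z forward; pixel columns grow to the right and rows downward; lengths in m; the calibration is good to about 2 mm. A picture is of the moment at which its call begins: read the wrist's pose just before it. calibration takes no time and is no camera call; for the wrist camera it gives the pose at the moment of the call.
- hand_in(): hands the job in; it is judged then, once.
The state is a dict: "time": time; "joint_pos": joint angles; "joint_velocities": joint speeds; "joint_efforts": joint torques, N m; "eef_pos": TCP position; "eef_rot": TCP orientation; "ft_force": force on the tool from outside, world axes, zero at the start; "torque": the same for the moment, N m; "finger_gap": finger opening in m; "grasp_force": force on a finger pad.
Only numpy, scipy, OpenCV 4.12 (cv2) and the standard library are available. Lean on these libraries where they do the work, as an engineer would, in place of code of your own. Each camera call takes 0.05 s, during which the arm holds its last target. There are 200 camera calls.

## Working session

There is one attempt and no reset: what is moved stays moved. The work goes in short steps, Python scripts to look and compute and a tool call to move; the robot and the scene stay as the last step left them, time stands still between calls to the robot, and variables do not carry over. Pictures are saved under pics/ and viewed, at most 14 in all, crops included, and the job is handed in when it is done.

Besides the shell and the picture viewer there is one more tool, called after "Request:" as name(argument=value, ...) on one line, values as JSON. step_arm: Moves the arm, as the interface text tells. Shifts and turns lie within -1 to 1; 1 stands for 7.5 cm of shift or 0.15 rad of turn. Its arguments: {"type":"object","properties":{"commands":{"type":"array"},"newtons":{"type":"number"}},"required":["commands"]}

```bash
ls; mkdir -p pics; cat > h.py <<'E'
import numpy as np, cv2
from workcell import read_state, camera, calibration, hand_in
def snap(n,f):
    c=calibration(n); im=np.array(camera(n)); cv2.imwrite('pics/'+f+'.png',im[:,:,::-1]); np.savez('pics/'+f+'.npz',im=im,**{k:np.array(c[k]) for k in c}); return im,c
def ray(c,p):
    R=np.array(c['R']);t=np.array(c['t'])
    d=np.array([(p[0]-c['cx'])/c['fx'],(p[1]-c['cy'])/c['fy'],1.]); return -R.T@t,R.T@d
def onz(c,p,z):
    o,d=ray(c,p); return o+d*(z-o[2])/d[2]
def proj(c,X):
    x=np.array(c['R'])@np.array(X)+np.array(c['t']); return c['fx']*x[0]/x[2]+c['cx'],c['fy']*x[1]/x[2]+c['cy']
def tri(c1,p1,c2,p2):
    o1,d1=ray(c1,p1);o2,d2=ray(c2,p2)
    s=np.linalg.lstsq(np.c_[d1,-d2],o2-o1,rcond=None)[0]; a=o1+d1*s[0];b=o2+d2*s[1]; return (a+b)/2,np.linalg.norm(a-b)
def load(f):
    d=np.load('pics/'+f+'.npz'); return d['im'],{k:d[k] for k in d if k!='im'}
E
python3 - <<'E'
from h import *
for n in ('top','side','wrist'):
    im,c=snap(n,n+'0'); R=np.array(c['R']);print(n,c['fx'],-R.T@np.array(c['t']),R.round(2).tolist())
print(read_state())
a=[cv2.imread(f'pics/{n}0.png') for n in('top','side')]
E
```

```text
pics
top 396.45684314431503 [4.83642750e-01 9.71742516e-06 1.10922546e+00] [[0.01, -1.0, -0.0], [-1.0, -0.01, -0.1], [0.1, 0.0, -1.0]]
side 512.7530943805226 [-0.18402219  1.11315495  0.94075758] [[-0.84, -0.55, -0.02], [-0.27, 0.44, -0.85], [0.48, -0.71, -0.52]]
wrist 345.1894213217082 [ 0.23717709 -0.50281192  0.38513552] [[0.3, -0.96, -0.0], [-0.92, -0.28, 0.28], [-0.27, -0.08, -0.96]]
{'time': 0.15, 'joint_pos': array([-1.35561921e+00,  3.51110314e-01,  1.65224611e+00, -2.82155619e-05,
        1.13908620e+00, -8.46215676e-02]), 'joint_velocities': array([-0.00052384, -0.00117344, -0.00330153, -0.00110061, -0.00185962,
       -0.00071261]), 'joint_efforts': array([ 3.42016410e-04, -4.97464156e+01, -2.85344142e+01,  6.99054706e-02,
        2.46024766e-02, -6.65341940e-05]), 'eef_pos': array([ 0.16242173, -0.52537542,  0.40433798]), 'eef_rot': array([-4.23244218e-04,  9.88785143e-01,  1.49344432e-01, -4.05059975e-05]), 'ft_force': array([-0.19844712, -0.3905013 ,  0.46137019]), 'torque': array([-0.01995069,  0.01505451,  0.01065475]), 'grasp_force': 0.0, 'finger_gap': 0.09270611248302497}
```

View pics/top0.png

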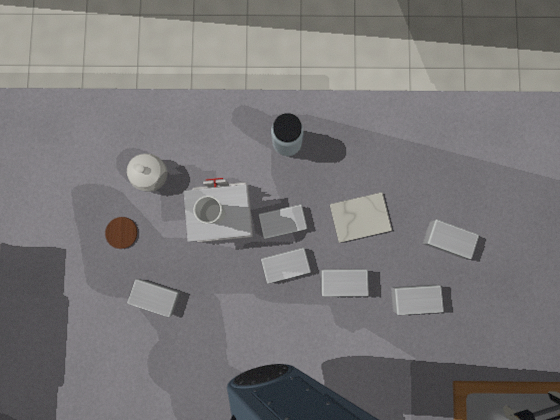

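View pics/side0.png

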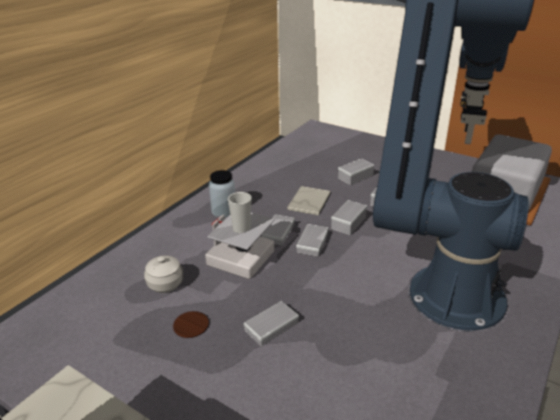

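```bash
python3 - <<'E'
from h import *
im,c=load('top0'); g=cv2.cvtColor(im,cv2.COLOR_RGB2GRAY)
for p in [(282,222),(286,265),(345,283),(418,300),(453,239),(153,298),(361,217),(400,260),(240,225)]: print(p,im[p[1]-2:p[1]+3,p[0]-2:p[0]+3].mean((0,1)).round())
m=((g>150)).astype(np.uint8); m[:95]=0; m[360:]=0
cs,_=cv2.findContours(m,cv2.RETR_EXTERNAL,cv2.CHAIN_APPROX_NONE)
for k in cs:
    if cv2.contourArea(k)>150:
        r=cv2.minAreaRect(k); print('top',np.round(r[0],1),np.round(r[1],1),round(r[2],1),cv2.contourArea(k))
t=cv2.resize(im[90:330,100:500],None,fx=2,fy=2,interpolation=cv2.INTER_CUBIC)
s,_=load('side0'); s=cv2.resize(s[130:370,130:430],None,fx=2,fy=2,interpolation=cv2.INTER_CUBIC)
cv2.imwrite('pics/a.png',t[:,:,::-1]);cv2.imwrite('pics/b.png',s[:,:,::-1])
E
```

```text
(282, 222) [121. 121. 122.]
(286, 265) [162. 162. 163.]
(345, 283) [162. 162. 163.]
(418, 300) [157. 157. 158.]
(453, 239) [156. 156. 157.]
(153, 298) [156. 156. 157.]
(361, 217) [172. 171. 161.]
(400, 260) [116. 114. 118.]
(240, 225) [122. 122. 123.]
top [418.3 300. ] [26.2 46.3] 86.4 1126.5
top [151.3 297.7] [44.2 25.7] 17.8 1059.5
top [344.5 282.5] [25. 45.] 90.0 1104.5
top [285.  265.4] [25.2 44.2] 75.4 1041.5
top [452.4 238.7] [46.7 24.9] 20.0 1085.0
top [292.3 218.8] [24.5 22.1] 76.0 315.5
top [360.1 217.1] [39.  53.9] 77.0 1988.5
top [216.2 212.1] [53.9 63.5] 84.0 2418.5
top [143. 170.] [32. 32.] 90.0 829.0
```

View pics/b.png

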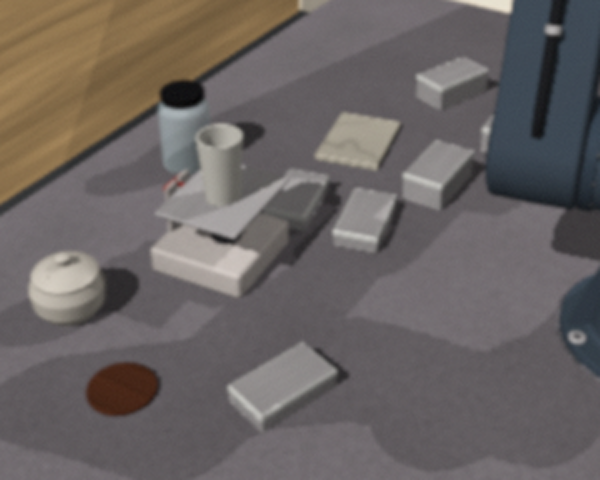

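View pics/a.png

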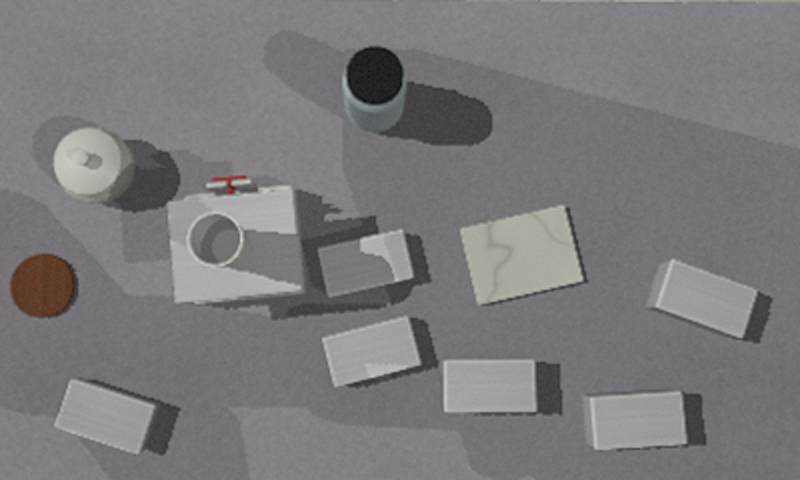

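```bash
python3 - <<'E'
from h import *
im,c=load('top0'); im2,s=load('side0')
T=dict(A=((452.4,238.7),(356.5,168)),B=((344.5,282.5),(350,211)),C=((285,265.4),(315,235.5)),D=((282.6,221.5),(280,228)),E=((151.3,297.7),(271.5,320)),cup=((208,210),(239.5,198.5)))
for k,(p,q) in T.items():
    X,e=tri(c,p,s,q); print(k,X.round(3),round(e,4))
print('F',onz(c,(418.3,300),.05),onz(c,(418.3,300),.03))
def box(name,pts,z):
    P=np.array([onz(c,(100+u/2,90+v/2),z)[:2] for u,v in pts]); 
    print(name,P.mean(0).round(4),'edges',[ (round(float(np.linalg.norm(P[i]-P[i-1])),3), round(float(np.degrees(np.arctan2(*(P[i]-P[i-1])[::-1]))),1)) for i in range(4)])
box('pan',[(168,203),(292,186),(302,295),(176,302)],.118)
box('slab',[(460,228),(568,206),(583,280),(478,304)],.012)
box('D',[(318,248),(403,230),(412,278),(328,296)],.03)
# colour blobs
h=cv2.cvtColor(im,cv2.COLOR_RGB2HSV)
co=((im[:,:,0].astype(int)-im[:,:,2])>40)&(np.arange(420)[:,None]>200)&(np.arange(420)[:,None]<260)
v,u=np.nonzero(co); print('coaster',onz(c,(u.mean(),v.mean()),.006),len(u))
print('jar lid',onz(c,(287,127),.14),'sugar',onz(c,(143,172),.09))
print('ptr',onz(c,(214.5,182),.12))
E
```

```text
A [ 0.519 -0.448  0.039] 0.0035
B [ 0.4   -0.156  0.049] 0.0042
C [0.442 0.001 0.032] 0.0085
D [0.562 0.009 0.021] 0.0059
E [0.354 0.361 0.028] 0.0032
cup [0.575 0.179 0.213] 0.0007
F [ 0.35869469 -0.34775985  0.05      ] [ 0.35633545 -0.35432633  0.03      ]
pan [0.5773 0.1742] edges [(0.126, 6.4), (0.158, -81.6), (0.138, -173.8), (0.158, 93.6)]
slab [ 0.5791 -0.2071] edges [(0.108, 13.1), (0.154, -78.0), (0.105, -169.5), (0.149, 103.3)]
D [0.564  0.0105] edges [(0.067, 12.5), (0.119, -77.5), (0.067, -169.2), (0.117, 102.6)]
coaster [0.53198187 0.46154075 0.006     ] 754
jar lid [7.93436698e-01 6.01117001e-04 1.40000000e-01] sugar [0.68612626 0.37577581 0.09      ]
ptr [0.6559181  0.18270528 0.12      ]
```

Request:
step_arm(commands=[{"turn": [0,0,0.46],"travel": [0.275,0.469,0.03],"claw": 0},{"turn": [0,0,0.46],"travel": [0.275,0.469,0.03],"claw": 0},{"turn": [0,0,0.46],"travel": [0.275,0.469,0.03],"claw": 0},{"turn": [0,0,0.46],"travel": [0.275,0.469,0.03],"claw": 0},{"turn": [0,0,0.46],"travel": [0.275,0.469,0.03],"claw": 0}])

```text
time: 0.65
eef_pos: [0.266, -0.3481, 0.416]
eef_rot: [-0.0, 0.948, 0.318, 0.0]
ft_force: [0.2, -0.5, 1.0]
finger_gap: 0.0932
grasp_force: 0.0
```

Request:
step_arm(commands=[{"turn": [0,0,0.46],"travel": [0.275,0.469,0.03],"claw": 0},{"turn": [0,0,0.46],"travel": [0.275,0.469,0.03],"claw": 0},{"turn": [0,0,0.46],"travel": [0.275,0.469,0.03],"claw": 0},{"turn": [0,0,0.46],"travel": [0.275,0.469,0.03],"claw": 0},{"turn": [0,0,0.46],"travel": [0.275,0.469,0.03],"claw": 0}])

```text
time: 1.15
eef_pos: [0.3691, -0.1721, 0.4274]
eef_rot: [0.0, 0.879, 0.476, 0.0]
ft_force: [-0.3, -0.7, 0.4]
finger_gap: 0.0928
grasp_force: 0.0
```

Request:
step_arm(commands=[{"turn": [0,0,0.46],"travel": [0.275,0.469,0.03],"claw": 0},{"turn": [0,0,0.46],"travel": [0.275,0.469,0.03],"claw": 0},{"turn": [0,0,0.46],"travel": [0.275,0.469,0.03],"claw": 0},{"turn": [0,0,0.46],"travel": [0.275,0.469,0.03],"claw": 0},{"turn": [0,0,0.46],"travel": [0.275,0.469,0.03],"claw": 0}])

```text
time: 1.65
eef_pos: [0.4723, 0.0039, 0.4385]
eef_rot: [0.0, 0.784, 0.62, -0.0]
ft_force: [0.2, -0.7, 0.9]
finger_gap: 0.0928
grasp_force: 0.0
```

Request:
step_arm(commands=[{"turn": [0,0,0.46],"travel": [0.275,0.469,0.03],"claw": 0},{"turn": [0,0,0.46],"travel": [0.275,0.469,0.03],"claw": 0},{"turn": [0,0,0.46],"travel": [0.275,0.469,0.03],"claw": 0},{"turn": [0,0,0.46],"travel": [0.275,0.469,0.03],"claw": 0},{"turn": [0,0,0.46],"travel": [0.275,0.469,0.03],"claw": 0}])

```text
time: 2.15
eef_pos: [0.5755, 0.1797, 0.4496]
eef_rot: [-0.0, 0.666, 0.746, -0.0]
ft_force: [-0.4, -0.7, 0.9]
finger_gap: 0.0928
grasp_force: 0.0
```

```bash
python3 - <<'E'
from h import *
snap('wrist','w1'); s=read_state(); print(s['eef_pos'],s['eef_rot'],s['joint_pos'],s['time'])
E
```

```text
[0.57714418 0.18352015 0.44950919] [-2.49903216e-04  6.64145562e-01  7.47602669e-01  9.27422368e-04] [0.23078907 0.41337013 1.4469344  0.00154144 1.28005985 0.11225328] 2.2
```

View pics/w1.png

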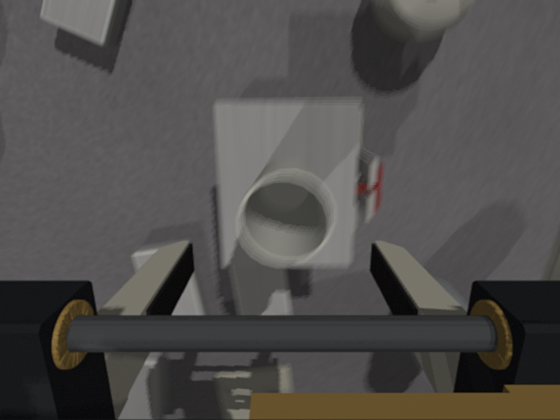

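```bash
python3 - <<'E'
from h import *
im,c=load('w1')
for z in (.215,.213): print('cup',onz(c,(288,219),z).round(4),'rimL',onz(c,(238,219),z).round(4),'rimR',onz(c,(336,219),z).round(4))
i2,t=load('top0'); print(tri(c,(288,219),t,(208,210)))
for z in (.115,):
  for p in [(215,101),(362,98),(355,267),(221,267),(372,187)]: print(p,onz(c,p,z).round(4))
E
```

```text
cup [0.579  0.1831 0.215 ] rimL [0.5462 0.1794 0.215 ] rimR [0.6104 0.1867 0.215 ]
cup [0.5791 0.1825 0.213 ] rimL [0.546  0.1787 0.213 ] rimR [0.6109 0.186  0.213 ]
(array([0.57773515, 0.18007574, 0.20546961]), np.float64(0.0035970907800719934))
(215, 101) [0.5083 0.2503 0.115 ]
(362, 98) [0.6358 0.2672 0.115 ]
(355, 267) [0.6577 0.1057 0.115 ]
(221, 267) [0.5236 0.0905 0.115 ]
(372, 187) [0.6594 0.1893 0.115 ]
```

Request:
step_arm(commands=[{"turn": [0,0,0],"travel": [0.04,0.05,-0.25],"claw": 0},{"turn": [0,0,0],"travel": [0,0,-0.25],"claw": 0},{"turn": [0,0,0],"travel": [0,0,-0.25],"claw": 0},{"turn": [0,0,0],"travel": [0,0,-0.25],"claw": 0},{"turn": [0,0,0],"travel": [0,0,-0.23],"claw": 0}])

```text
time: 2.7
eef_pos: [0.5778, 0.1817, 0.3563]
eef_rot: [-0.0, 0.668, 0.745, -0.0]
ft_force: [0.2, -0.2, -0.1]
finger_gap: 0.0934
grasp_force: 0.0
```

Request:
step_arm(commands=[{"turn": [0,0,0],"travel": [0,0,0],"claw": 0},{"turn": [0,0,0],"travel": [0,0,0],"claw": 0.2},{"turn": [0,0,0],"travel": [0,0,0],"claw": 0.4},{"turn": [0,0,0],"travel": [0,0,0],"claw": 0.6},{"turn": [0,0,0],"travel": [0,0,0],"claw": 0.6}], newtons=8)

```text
time: 3.2
eef_pos: [0.578, 0.1818, 0.3581]
eef_rot: [0.0, 0.668, 0.745, 0.0]
ft_force: [-1.1, 0.0, -0.0]
finger_gap: 0.0657
grasp_force: 0.1
```

Request:
step_arm(commands=[{"turn": [0,0,0],"travel": [0,0,0],"claw": 0.6},{"turn": [0,0,0],"travel": [0,0,0],"claw": 0.6},{"turn": [0,0,0],"travel": [0,0,0],"claw": 0.6},{"turn": [0,0,0],"travel": [0,0,0],"claw": 0.6},{"turn": [0,0,0],"travel": [0,0,0],"claw": 0.6}])

```text
time: 3.7
eef_pos: [0.578, 0.1818, 0.3575]
eef_rot: [0.0, 0.668, 0.745, 0.0]
ft_force: [-0.2, -0.0, 0.4]
finger_gap: 0.0638
grasp_force: 8.0
```

Request:
step_arm(commands=[{"turn": [0,0,0],"travel": [0,0,0.13],"claw": 0.6},{"turn": [0,0,0],"travel": [0,0,0.2],"claw": 0.6},{"turn": [0,0,0],"travel": [0,0,0.2],"claw": 0.6},{"turn": [0,0,0],"travel": [-0.04,0.22,0],"claw": 0.6},{"turn": [0,0,0],"travel": [-0.08,0.5,0],"claw": 0.6}])

```text
time: 4.2
eef_pos: [0.5691, 0.2354, 0.3978]
eef_rot: [0.0, 0.669, 0.744, 0.0]
ft_force: [0.2, 0.9, -1.0]
finger_gap: 0.0639
grasp_force: 8.0
```

Request:
step_arm(commands=[{"turn": [0,0,0],"travel": [-0.08,0.5,0],"claw": 0.6},{"turn": [0,0,0],"travel": [-0.08,0.5,0],"claw": 0.6},{"turn": [0,0,0],"travel": [-0.08,0.5,0],"claw": 0.6},{"turn": [0,0,0],"travel": [-0.08,0.5,0],"claw": 0.6},{"turn": [0,0,0],"travel": [-0.08,0.5,0],"claw": 0.6}])

```text
time: 4.7
eef_pos: [0.5379, 0.4256, 0.3969]
eef_rot: [-0.0, 0.667, 0.745, -0.0]
ft_force: [0.7, -0.3, -0.4]
finger_gap: 0.0638
grasp_force: 8.0
```

Request:
step_arm(commands=[{"turn": [0,0,0],"travel": [-0.08,0.35,0],"claw": 0.6},{"turn": [0,0,0],"travel": [-0.02,0.15,-0.1],"claw": 0.6},{"turn": [0,0,0],"travel": [0,0,-0.3],"claw": 0.6},{"turn": [0,0,0],"travel": [0,0,-0.3],"claw": 0.6},{"turn": [0,0,0],"travel": [0,0,-0.3],"claw": 0.6}])

```text
time: 5.2
eef_pos: [0.5312, 0.4605, 0.3205]
eef_rot: [-0.0, 0.668, 0.745, -0.0]
ft_force: [-0.1, 0.6, -1.8]
finger_gap: 0.0636
grasp_force: 8.0
```

```bash
python3 - <<'E'
from h import *
s=read_state(); print(s['eef_pos'],s['finger_gap'],s['grasp_force'])
im,c=snap('top','t2'); snap('side','s2')
a=cv2.resize(im[180:280,80:200],None,fx=4,fy=4); b=cv2.resize(load('s2')[0][200:300,130:250],None,fx=3.3,fy=4)
cv2.imwrite('pics/m2.png',np.hstack([a,b])[:,:,::-1])
E
```

```text
[0.53123357 0.46050051 0.32053648] 0.06357059039035247 7.999964964401443
```

View pics/s2.png

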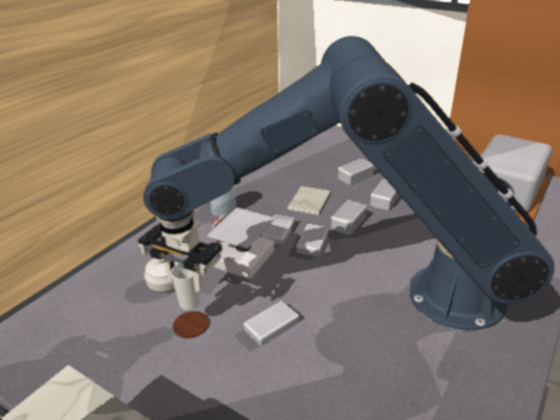

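Request:
step_arm(commands=[{"turn": [0,0,0],"travel": [0,0.01,-0.3],"claw": 0.6},{"turn": [0,0,0],"travel": [0,0,-0.3],"claw": 0.6},{"turn": [0,0,0],"travel": [0,0,-0.2],"claw": 0.6},{"turn": [0,0,0],"travel": [0,0,-0.1],"claw": 0.6},{"turn": [0,0,0],"travel": [0,0,-0.04],"claw": 0.6}])

```text
time: 5.8
eef_pos: [0.5316, 0.4615, 0.2517]
eef_rot: [-0.0, 0.668, 0.745, -0.0]
ft_force: [-0.5, 0.0, -0.2]
finger_gap: 0.0637
grasp_force: 8.0
```

Request:
step_arm(commands=[{"turn": [0,0,0],"travel": [0,0,0],"claw": 0.6},{"turn": [0,0,0],"travel": [0,0,0],"claw": 0.45},{"turn": [0,0,0],"travel": [0,0,0],"claw": 0.3},{"turn": [0,0,0],"travel": [0,0,0],"claw": 0.15},{"turn": [0,0,0],"travel": [0,0,0],"claw": 0}])

```text
time: 6.3
eef_pos: [0.5315, 0.4616, 0.2521]
eef_rot: [0.0, 0.668, 0.745, 0.0]
ft_force: [-0.2, 0.6, 0.2]
finger_gap: 0.0769
grasp_force: 0.0
```

Request:
step_arm(commands=[{"turn": [0,0,0],"travel": [0,0,0],"claw": 0},{"turn": [0,0,0],"travel": [0,0,0.3],"claw": 0},{"turn": [0,0,0],"travel": [0,0,0.6],"claw": 0},{"turn": [0,0,0],"travel": [0,0,0.6],"claw": 0},{"turn": [0,0,0],"travel": [0,0,0.6],"claw": 0}])

```text
time: 6.8
eef_pos: [0.5313, 0.4614, 0.4111]
eef_rot: [0.0, 0.668, 0.745, 0.0]
ft_force: [-0.2, -0.8, -0.7]
finger_gap: 0.0931
grasp_force: 0.0
```

Request:
step_arm(commands=[{"turn": [0,0,0],"travel": [-0.15,-0.3,0.3],"claw": 0},{"turn": [0,0,0],"travel": [-0.25,-0.3,0],"claw": 0},{"turn": [0,0,0],"travel": [-0.25,-0.3,0],"claw": 0},{"turn": [0,0,0],"travel": [0,0,0],"claw": 0},{"turn": [0,0,0],"travel": [0,0,0],"claw": 0}])

```text
time: 7.3
eef_pos: [0.4828, 0.3941, 0.4323]
eef_rot: [0.0, 0.668, 0.744, 0.0]
ft_force: [0.1, 0.2, 0.2]
finger_gap: 0.0927
grasp_force: 0.0
```

```bash
python3 - <<'E'
from h import *
im,c=snap('top','t3'); s,cs=snap('side','s3'); w,cw=snap('wrist','w3'); print(read_state()['eef_pos'])
a=cv2.resize(s[180:350,130:340],(420,340)); b=cv2.resize(w,(380,285)); b=cv2.copyMakeBorder(b,0,55,0,0,cv2.BORDER_CONSTANT)
t=cv2.resize(im[190:330,80:330],(800,260),interpolation=cv2.INTER_CUBIC) if 0 else im[150:330,80:360]
t=cv2.resize(t,(404,260)); t=cv2.copyMakeBorder(t,0,0,0,396,cv2.BORDER_CONSTANT)
cv2.imwrite('pics/m3.png',np.vstack([np.hstack([a,b]),t])[:,:,::-1])
E
```

```text
[0.48320088 0.39462436 0.43156227]
```

View pics/m3.png

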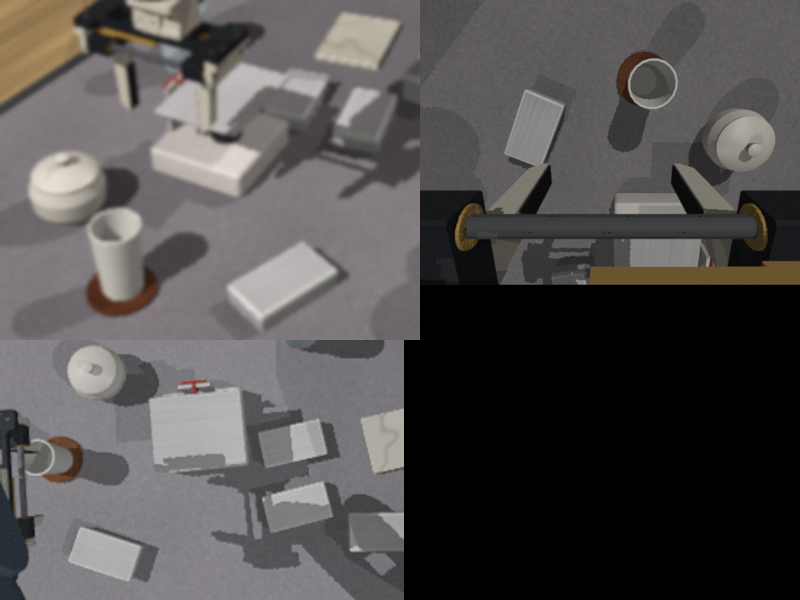

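```bash
cat >> h.py <<'E'
def tin(im,c,seed,th,z):
    g=cv2.GaussianBlur(cv2.cvtColor(im,cv2.COLOR_RGB2GRAY),(3,3),0)
    n,l=cv2.connectedComponents((g>th).astype(np.uint8),connectivity=4)
    m=(l==l[int(seed[1]),int(seed[0])]).astype(np.uint8)
    k=max(cv2.findContours(m,cv2.RETR_EXTERNAL,cv2.CHAIN_APPROX_NONE)[0],key=cv2.contourArea)
    P=np.array([onz(c,p[0],z)[:2] for p in k],np.float32); r=cv2.minAreaRect((P*1000).astype(np.float32)); B=cv2.boxPoints(r)/1000
    e=[B[1]-B[0],B[2]-B[1]]; L=max(e,key=np.linalg.norm); a=np.degrees(np.arctan2(L[1],L[0]))%180
    C=np.array(r[0])/1000; pc=proj(c,[*C,z])
    print('c',C.round(4),'dims',np.round(sorted(r[1]),1),'long-axis deg',round(float(a),1),'pix',np.round(pc,1),'area',int(cv2.contourArea(k)))
    return C,a,pc
E
python3 - <<'E'
from h import *
t,ct=load('t3');w,cw=load('w3'); s,cs=load('s3'); t0,_=load('top0')
g=cv2.cvtColor(w,cv2.COLOR_RGB2GRAY);print(g[187,170],g[187,200:260:10],g[187,110:150:8])
for th in(140,150):
    print('E wrist');C1,a,p1=tin(w,cw,(170,187),th,.03)
    print('E top');C2,a,p2=tin(t,ct,(151,297),th,.03)
    print(tri(cw,p1,ct,p2))
for n,p in dict(A=(452,239),B=(345,283),F=(418,300),C=(286,265)).items():
    for z in(.03,.05): print(n,z,end=' ');tin(t0,ct,p,140,z)
E
```

```text
134 [132  91  95  91  88  92] [ 93  92  94  91 139]
E wrist
c [0.4895 0.3044] dims [527.7 791.6] long-axis deg 6.3 pix [278.8 247. ] area 234221
E top
c [0.3552 0.3598] dims [ 70.4 123. ] long-axis deg 72.6 pix [151.8 298. ] area 1143
(array([0.42672541, 0.33635922, 0.13350681]), np.float64(0.12027178979298317))
E wrist
c [0.4895 0.3044] dims [527.7 791.6] long-axis deg 6.3 pix [278.8 247. ] area 234221
E top
c [0.3556 0.3597] dims [ 68.  121.2] long-axis deg 72.6 pix [151.8 297.9] area 1093
(array([0.42689625, 0.3362833 , 0.13317749]), np.float64(0.1199351575632448))
A 0.03 c [ 0.523  -0.4476] dims [ 69.8 130.1] long-axis deg 70.3 pix [451.3 237.9] area 1128
A 0.05 c [ 0.5223 -0.4393] dims [ 68.5 127.7] long-axis deg 70.3 pix [451.3 237.9] area 1128
B 0.03 c [ 0.401  -0.1558] dims [ 66.4 123.1] long-axis deg 90.5 pix [343.9 282.5] area 1107
B 0.05 c [ 0.4025 -0.1529] dims [ 65.2 120.8] long-axis deg 90.5 pix [343.9 282.5] area 1107
F 0.03 c [ 0.3563 -0.3526] dims [ 69.  125.7] long-axis deg 94.0 pix [417.6 300. ] area 1140
F 0.05 c [ 0.3586 -0.346 ] dims [ 67.7 123.3] long-axis deg 94.0 pix [417.6 300. ] area 1140
C 0.03 c [0.4462 0.0035] dims [ 68.9 120. ] long-axis deg 104.5 pix [284.9 265. ] area 1067
C 0.05 c [0.4469 0.0034] dims [ 67.7 117.8] long-axis deg 104.5 pix [284.9 265. ] area 1067
```

Request:
step_arm(commands=[{"turn": [0,0,-0.55],"travel": [-0.34,-0.09,-0.26],"claw": 0},{"turn": [0,0,-0.55],"travel": [-0.34,-0.09,-0.26],"claw": 0},{"turn": [0,0,-0.55],"travel": [-0.34,-0.09,-0.26],"claw": 0},{"turn": [0,0,-0.55],"travel": [-0.34,-0.09,-0.26],"claw": 0},{"turn": [0,0,-0.55],"travel": [-0.34,-0.09,-0.26],"claw": 0}])

```text
time: 7.95
eef_pos: [0.3546, 0.3605, 0.3334]
eef_rot: [-0.0, 0.807, 0.591, 0.0]
ft_force: [0.1, 0.1, -0.2]
finger_gap: 0.0927
grasp_force: 0.0
```

Request:
step_arm(commands=[{"turn": [0,0,0],"travel": [0,0,0],"claw": 0},{"turn": [0,0,0],"travel": [0,0,0],"claw": 0},{"turn": [0,0,0],"travel": [0,0,-0.3],"claw": 0},{"turn": [0,0,0],"travel": [0,0,-0.3],"claw": 0},{"turn": [0,0,0],"travel": [0,0,0],"claw": 0}])

```text
time: 8.45
eef_pos: [0.356, 0.3605, 0.2878]
eef_rot: [0.0, 0.806, 0.592, -0.001]
ft_force: [0.4, -0.2, 0.2]
finger_gap: 0.0932
grasp_force: 0.0
```

```bash
python3 - <<'E'
from h import *
w,cw=snap('wrist','w4'); t,ct=load('t3'); st=read_state(); print(st['eef_pos'],st['eef_rot'])
E
```

```text
[0.35616537 0.36071299 0.28918998] [ 5.40163739e-05  8.05680918e-01  5.92349686e-01 -3.24867288e-04]
```

View pics/w4.png

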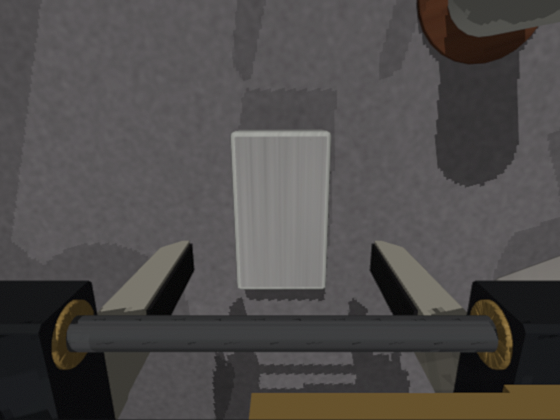

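```bash
python3 - <<'E'
from h import *
w,cw=load('w4'); t,ct=load('t3')
C,a,p=tin(w,cw,(282,210),112,.03); print(tri(cw,p,ct,(151.8,298)))
P=[onz(cw,q,.03)[:2] for q in [(232,131),(330,131),(327,289),(238,289)]];print(np.mean(P,0),[np.linalg.norm(P[i]-P[i-1]).round(4) for i in range(4)])
E
```

```text
c [0.3543 0.3585] dims [ 67.8 120.2] long-axis deg 72.9 pix [280.5 214.8] area 14508
(array([0.35499152, 0.35912845, 0.03172708]), np.float64(0.0010752646222541176))
[0.35503811 0.35782984] [np.float64(0.1209), np.float64(0.0665), np.float64(0.1209), np.float64(0.0693)]
```

Request:
step_arm(commands=[{"turn": [0,0,0],"travel": [0,0,-0.4],"claw": 0},{"turn": [0,0,0],"travel": [0,0,-0.4],"claw": 0},{"turn": [0,0,0],"travel": [0,0,-0.3],"claw": 0},{"turn": [0,0,0],"travel": [0,0,-0.2],"claw": 0},{"turn": [0,0,0],"travel": [0,0,0],"claw": 0}])

```text
time: 9.0
eef_pos: [0.3559, 0.3606, 0.1915]
eef_rot: [0.0, 0.806, 0.592, -0.0]
ft_force: [0.3, 0.2, -0.6]
finger_gap: 0.0925
grasp_force: 0.0
```

Request:
step_arm(commands=[{"turn": [0,0,0],"travel": [0,0,0],"claw": 0.2},{"turn": [0,0,0],"travel": [0,0,0],"claw": 0.5},{"turn": [0,0,0],"travel": [0,0,0],"claw": 0.6},{"turn": [0,0,0],"travel": [0,0,0],"claw": 0.6},{"turn": [0,0,0],"travel": [0,0,0],"claw": 0.6}], newtons=25)

```text
time: 9.5
eef_pos: [0.3554, 0.3605, 0.1926]
eef_rot: [-0.0, 0.806, 0.592, 0.001]
ft_force: [-0.4, -1.1, 7.3]
finger_gap: 0.0679
grasp_force: 25.0
```

Request:
step_arm(commands=[{"turn": [0,0,0],"travel": [0,0,0],"claw": 0.6},{"turn": [0,0,0],"travel": [0,0,0],"claw": 0.6},{"turn": [0,0,0],"travel": [0,0,0],"claw": 0.6},{"turn": [0,0,0],"travel": [0,0,0.1],"claw": 0.6},{"turn": [0,0,0],"travel": [0,0,0.2],"claw": 0.6}])

```text
time: 10.0
eef_pos: [0.3549, 0.3601, 0.2142]
eef_rot: [0.0, 0.806, 0.592, -0.001]
ft_force: [0.8, -0.3, -1.2]
finger_gap: 0.0676
grasp_force: 25.0
```

Request:
step_arm(commands=[{"turn": [0,0,0.5],"travel": [0.1,0,0.6],"claw": 0.6},{"turn": [0,0,0.6],"travel": [0.1,0,0.6],"claw": 0.6},{"turn": [0,0,0.6],"travel": [0.1,0,0.6],"claw": 0.6},{"turn": [0,0,0.6],"travel": [0.1,0,0.6],"claw": 0.6},{"turn": [0,0,0.6],"travel": [0,0,0.3],"claw": 0.6}])

```text
time: 10.5
eef_pos: [0.3856, 0.3602, 0.4212]
eef_rot: [0.001, 0.658, 0.753, 0.003]
ft_force: [-0.7, 0.4, -1.7]
finger_gap: 0.0675
grasp_force: 25.0
```

```bash
python3 - <<'E'
from h import *
st=read_state(); print(st['eef_pos'],st['eef_rot'])
im,c=snap('top','t4'); s,cs=snap('side','s4')
for th in (130,140,150): C,a,p=tin(im,c,(225,205),th,.118)
t=cv2.resize(im[150:270,160:280],(400,400),interpolation=cv2.INTER_CUBIC); b=cv2.resize(s[180:300,180:300],(400,400),interpolation=cv2.INTER_CUBIC)
cv2.imwrite('pics/m4.png',np.hstack([t,b])[:,:,::-1])
E
```

```text
[0.38564601 0.36016171 0.42120862] [5.38105717e-04 6.57852295e-01 7.53142424e-01 2.56077811e-03]
c [0.5916 0.0673] dims [ 957.6 1479.1] long-axis deg 85.2 pix [259.8 207.7] area 83197
c [0.5808 0.1774] dims [138.4 162.8] long-axis deg 96.4 pix [216.  211.7] area 3278
c [0.5803 0.1767] dims [135.8 159.8] long-axis deg 96.5 pix [216.3 211.9] area 3180
```

View pics/m4.png

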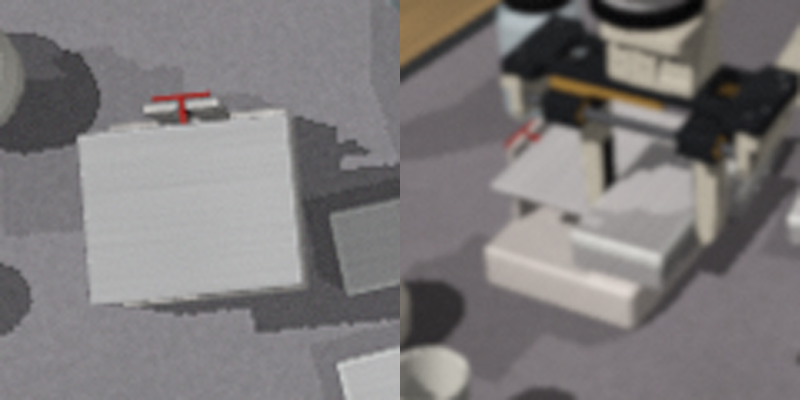

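```bash
python3 - <<'E'
from h import *
im,c=load('t4')
q=[(78,136),(288,112),(305,285),(90,302)]
P=np.array([onz(c,(160+u*.3-.35,150+v*.3-.35),.118)[:2] for u,v in q]); print(P.round(4),P.mean(0))
for i in range(4): d=P[i]-P[i-1]; print(np.linalg.norm(d).round(4),np.degrees(np.arctan2(d[1],d[0])).round(1))
g=cv2.cvtColor(im,cv2.COLOR_RGB2GRAY); print(g[180:192,220],g[232:246,220],g[210,178:192],g[210,242:256])
E
```

```text
[[0.634  0.2621]
 [0.6537 0.1031]
 [0.5226 0.088 ]
 [0.5085 0.249 ]] [0.57969248 0.17553949]
0.1262 6.0
0.1602 -83.0
0.132 -173.4
0.1615 95.0
[173 185 141  97  86  90 137 181 179 175 174 177] [176 177 180 178 176 168 127 121  92  88  83 102 139 135] [120 117 120 121 120 117 130 166 175 176 174 174 175 174] [182 184 181 182 181 190 153 118  86  67  70  66  62  65]
```

Request:
step_arm(commands=[{"turn": [0,0,-0.1],"travel": [0.43,-0.4,0],"claw": 0.6},{"turn": [0,0,0],"travel": [0.43,-0.4,0],"claw": 0.6},{"turn": [0,0,0],"travel": [0.43,-0.4,0],"claw": 0.6},{"turn": [0,0,0],"travel": [0.43,-0.4,0],"claw": 0.6},{"turn": [0,0,0],"travel": [0.43,-0.4,0],"claw": 0.6}])

```text
time: 11.1
eef_pos: [0.5471, 0.2088, 0.415]
eef_rot: [-0.001, 0.666, 0.746, -0.001]
ft_force: [0.6, 0.4, -0.8]
finger_gap: 0.0677
grasp_force: 25.0
```

Request:
step_arm(commands=[{"turn": [0,0,0],"travel": [0.43,-0.4,0],"claw": 0.6},{"turn": [0,0,0],"travel": [0,0,-0.4],"claw": 0.6},{"turn": [0,0,0],"travel": [0,0,-0.4],"claw": 0.6},{"turn": [0,0,0],"travel": [0,0,-0.3],"claw": 0.6},{"turn": [0,0,0],"travel": [0,0,0],"claw": 0.6}])

```text
time: 11.6
eef_pos: [0.5775, 0.18, 0.3297]
eef_rot: [-0.002, 0.666, 0.746, -0.003]
ft_force: [-0.7, -0.1, -1.4]
finger_gap: 0.0677
grasp_force: 25.0
```

Request:
step_arm(commands=[{"turn": [0,0,0],"travel": [0.03,-0.01,-0.12],"claw": 0.6},{"turn": [0,0,0],"travel": [0,0,-0.1],"claw": 0.6},{"turn": [0,0,0],"travel": [0,0,0],"claw": 0.6},{"turn": [0,0,0],"travel": [0,0,0],"claw": 0.6},{"turn": [0,0,0],"travel": [0,0,0],"claw": 0.6}])

```text
time: 12.1
eef_pos: [0.581, 0.1796, 0.3184]
eef_rot: [0.0, 0.665, 0.747, 0.0]
ft_force: [-0.8, 0.8, -1.4]
finger_gap: 0.0681
grasp_force: 25.0
```

Request:
step_arm(commands=[{"turn": [0,0,0],"travel": [0,0,0],"claw": 0.4},{"turn": [0,0,0],"travel": [0,0,0],"claw": 0.2},{"turn": [0,0,0],"travel": [0,0,0],"claw": 0},{"turn": [0,0,0],"travel": [0,0,0],"claw": 0},{"turn": [0,0,0],"travel": [0,0,0],"claw": 0}])

```text
time: 12.6
eef_pos: [0.581, 0.1796, 0.3178]
eef_rot: [0.0, 0.665, 0.747, 0.0]
ft_force: [-0.6, -0.2, 0.3]
finger_gap: 0.0916
grasp_force: 0.0
```

Request:
step_arm(commands=[{"turn": [0,0,0],"travel": [0,0,0.3],"claw": 0},{"turn": [0,0,0],"travel": [0,0,0.5],"claw": 0},{"turn": [0,0,0],"travel": [0,0,0.5],"claw": 0},{"turn": [0,0,0],"travel": [0,0,0.5],"claw": 0},{"turn": [0,0,0],"travel": [0,0,0],"claw": 0}])

```text
time: 13.1
eef_pos: [0.5812, 0.1797, 0.4582]
eef_rot: [0.002, 0.665, 0.747, 0.003]
ft_force: [0.1, 0.3, -0.6]
finger_gap: 0.093
grasp_force: 0.0
```

Request:
step_arm(commands=[{"turn": [0,0,0],"travel": [0,0,0],"claw": 0},{"turn": [0,0,0],"travel": [0,0,0],"claw": 0},{"turn": [0,0,0],"travel": [0,0,0],"claw": 0},{"turn": [0,0,0],"travel": [0,0,0],"claw": 0},{"turn": [0,0,0],"travel": [0,0,0],"claw": 0}])

```text
time: 13.6
eef_pos: [0.581, 0.1795, 0.4521]
eef_rot: [-0.0, 0.665, 0.747, -0.0]
ft_force: [0.2, 0.8, -0.0]
finger_gap: 0.0928
grasp_force: 0.0
```

```bash
python3 - <<'E'
from h import *
st=read_state(); print(st['eef_pos'],st['eef_rot'])
w,c=snap('wrist','w5'); snap('side','s5'); snap('top','t5')
for n in ('w5','s5','t5'):
    im,c=load(n); r=im[:,:,0].astype(int); m=((r-im[:,:,1]>70)&(r-im[:,:,2]>70)).astype(np.uint8); m[:,:]*=1
    k,l,s,ce=cv2.connectedComponentsWithStats(m)
    print(n,[(s[i].tolist(),ce[i].round(1).tolist()) for i in range(1,k) if 5<s[i,4]<600])
E
```

```text
[0.58099584 0.1795496  0.45214999] [-2.73008956e-04  6.64755060e-01  7.47061240e-01 -3.72853846e-04]
w5 [([361, 169, 10, 43, 86], [367.5, 190.1]), ([347, 189, 8, 3, 23], [350.3, 190.0])]
s5 []
t5 [([212, 179, 7, 8, 17], [214.7, 181.5])]
```

View pics/w5.png

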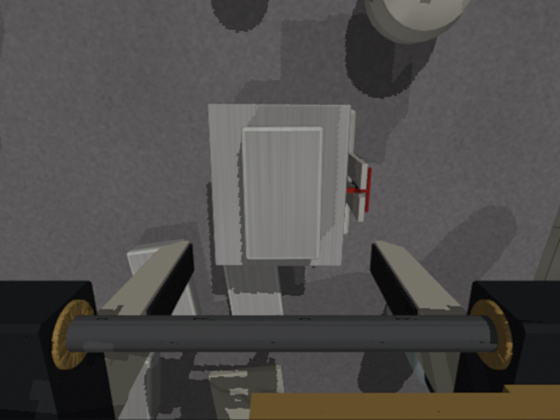

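```bash
cat >> h.py <<'E'
def quad(c,q,z):
    P=np.array([onz(c,p,z)[:2] for p in q]); u=P[1]-P[0]; v=P[0]-P[3]+P[1]-P[2]
    print('c',P.mean(0).round(4),'sides',[float(np.linalg.norm(P[i]-P[i-1]).round(4)) for i in range(4)],'long deg',np.degrees(np.arctan2(v[1],v[0])).round(1)); return P.mean(0)
def pnp(c,q,a,b):
    K=np.array([[c['fx'],0,c['cx']],[0,c['fy'],c['cy']],[0,0,1.]]); o=np.array([[-a,b,0],[a,b,0],[a,-b,0],[-a,-b,0]])/2
    ok,r,t=cv2.solvePnP(o,np.array(q,float),K,None,flags=cv2.SOLVEPNP_ITERATIVE); X=np.array(c['R']).T@(t[:,0]-np.array(c['t'])); print('pnp',X.round(4)); return X
E
python3 - <<'E'
from h import *
w,c=load('w5')
pan=[(209,104),(351,105),(342,265),(217,265)]; tn=[(244,128),(321,128),(320,258),(246,258)]
quad(c,pan,.111);pnp(c,pan,.13,.16); quad(c,tn,.141); pnp(c,tn,.068,.12)
t,ct=load('t5')
for n,p in dict(A=(452,239),B=(345,283),C=(286,265),F=(418,300)).items(): 
    for th in (125,140): print(n,end=' ');tin(t,ct,p,th,.05)
g=cv2.cvtColor(w,cv2.COLOR_RGB2GRAY);print(g[193,200:250],g[193,315:355])
E
```

```text
c [0.579  0.1747] sides [0.1591, 0.1274, 0.1581, 0.1284] long deg 96.4
pnp [0.5792 0.1739 0.1062]
c [0.5817 0.1769] sides [0.118, 0.0638, 0.1179, 0.0685] long deg 97.0
pnp [0.5819 0.1751 0.1288]
A c [0.6222 0.028 ] dims [1136.8 1571.4] long-axis deg 90.3 pix [276.3 199.3] area 123941
A c [ 0.5231 -0.4378] dims [ 70.7 133. ] long-axis deg 69.9 pix [450.7 237.6] area 1159
B c [ 0.3071 -0.1036] dims [522.3 527.5] long-axis deg 105.5 pix [325.3 319.2] area 26546
B c [ 0.4012 -0.1529] dims [ 67.8 121.7] long-axis deg 90.5 pix [344. 283.] area 1116
C c [ 0.3071 -0.1036] dims [522.3 527.5] long-axis deg 105.5 pix [325.3 319.2] area 26546
C c [ 0.2693 -0.0424] dims [318.4 629.7] long-axis deg 45.7 pix [301.8 333.8] area 17971
F c [ 0.4223 -0.1003] dims [ 730.2 1217.1] long-axis deg 90.6 pix [324.  274.7] area 81741
F c [0.4867 0.0176] dims [ 861.3 1508.4] long-axis deg 90.6 pix [279.6 249.9] area 154946
[ 88  88  88  87  84  83  77  59  50  49  48  62 102 123 125 122 123 125
 125 126 129 127 125 124 124 126 126 125 124 127 127 124 126 126 127 127
 126 121  98  78  73  74  74  91 124 139 138 129 124 124] [126 129 133 141 144 134 112 107 111 113 112 111 110 112 113 113 111 111
 109 107 111 122 125 125 128 129 126 126 130 128 108  73  55  55  56  55
  55  57  63  65]
```

Request:
step_arm(commands=[{"turn": [0,0,-0.08],"travel": [-0.265,-0.493,-0.15],"claw": 0},{"turn": [0,0,-0.08],"travel": [-0.265,-0.493,-0.15],"claw": 0},{"turn": [0,0,-0.08],"travel": [-0.265,-0.493,-0.15],"claw": 0},{"turn": [0,0,-0.08],"travel": [-0.265,-0.493,-0.15],"claw": 0},{"turn": [0,0,-0.08],"travel": [-0.265,-0.493,-0.15],"claw": 0}])

```text
time: 14.25
eef_pos: [0.4805, -0.0065, 0.3962]
eef_rot: [0.0, 0.687, 0.727, 0.0]
ft_force: [0.6, -0.3, 0.0]
finger_gap: 0.0928
grasp_force: 0.0
```

Request:
step_arm(commands=[{"turn": [0,0,-0.08],"travel": [-0.265,-0.493,-0.15],"claw": 0},{"turn": [0,0,-0.08],"travel": [-0.265,-0.493,-0.15],"claw": 0},{"turn": [0,0,-0.08],"travel": [-0.265,-0.493,-0.15],"claw": 0},{"turn": [0,0,-0.08],"travel": [-0.265,-0.493,-0.15],"claw": 0},{"turn": [0,0,0],"travel": [0,0,0],"claw": 0}])

```text
time: 14.75
eef_pos: [0.4002, -0.156, 0.3505]
eef_rot: [-0.001, 0.706, 0.709, -0.001]
ft_force: [-0.0, -0.0, 0.8]
finger_gap: 0.0927
grasp_force: 0.0
```

Request:
step_arm(commands=[{"turn": [0,0,0],"travel": [0,0,0],"claw": 0},{"turn": [0,0,0],"travel": [0,0,0],"claw": 0},{"turn": [0,0,0],"travel": [0,0,0],"claw": 0},{"turn": [0,0,0],"travel": [0,0,0],"claw": 0},{"turn": [0,0,0],"travel": [0,0,0],"claw": 0}])

```text
time: 15.25
eef_pos: [0.4023, -0.1527, 0.3516]
eef_rot: [0.0, 0.704, 0.711, 0.0]
ft_force: [-0.2, -0.1, 0.1]
finger_gap: 0.093
grasp_force: 0.0
```

```bash
cat >> h.py <<'E'
def wtin(im,c,th,zs=(.03,.05),seed=None):
    # brightest tin-like component between the fingers in the wrist picture
    g=cv2.GaussianBlur(cv2.cvtColor(im,cv2.COLOR_RGB2GRAY),(3,3),0); m=(g>th).astype(np.uint8); m[315:]=0
    n,l,s,ce=cv2.connectedComponentsWithStats(m,connectivity=4)
    for i in range(1,n):
        if 3000<s[i,4]<40000:
            k=max(cv2.findContours((l==i).astype(np.uint8),cv2.RETR_EXTERNAL,cv2.CHAIN_APPROX_NONE)[0],key=cv2.contourArea)
            r=cv2.minAreaRect(k); print('blob',np.round(r[0],1),np.round(r[1],1),round(r[2],1),s[i,4])
            for z in zs: tin(im,c,ce[i],th,z)
E
python3 - <<'E'
from h import *
st=read_state(); print(st['eef_pos'],st['eef_rot'],st['time'])
w,c=snap('wrist','w6'); wtin(w,c,112); wtin(w,c,125)
E
```

```text
[ 0.40234882 -0.15271339  0.35158764] [1.22099481e-04 7.03672802e-01 7.10524153e-01 3.17427599e-05] 15.25
blob [344.6  35.5] [92.1 87.6] 77.5 6964
c [ 0.4503 -0.0241] dims [67.8 69. ] long-axis deg 105.1 pix [343.4  35.2] area 6801
c [ 0.447  -0.0275] dims [63.3 64.5] long-axis deg 105.1 pix [343.4  35.2] area 6801
blob [494.   35.7] [76.7 88. ] 86.6 5786
c [ 0.5696 -0.019 ] dims [58.7 67.4] long-axis deg 13.6 pix [493.8  29.7] area 5696
c [ 0.5585 -0.0227] dims [54.8 63. ] long-axis deg 13.6 pix [493.8  29.7] area 5696
blob [279. 195.] [136.  84.] 90.0 10821
c [ 0.4    -0.1606] dims [ 72.7 128.4] long-axis deg 90.8 pix [279.2 199. ] area 10609
c [ 0.4001 -0.155 ] dims [ 67.9 119.9] long-axis deg 90.8 pix [279.2 199. ] area 10609
blob [444.6 233.1] [149.  135.9] 87.4 14385
c [ 0.5572 -0.2026] dims [125.4 145.2] long-axis deg 103.4 pix [445.  243.3] area 14015
c [ 0.5469 -0.1942] dims [117.1 135.6] long-axis deg 103.4 pix [445.  243.3] area 14015
blob [345.8  40.9] [80.3 86.4] 77.7 5142
c [ 0.4517 -0.0289] dims [58.4 67.2] long-axis deg 15.0 pix [344.8  41.7] area 4993
c [ 0.4484 -0.0319] dims [54.5 62.7] long-axis deg 15.0 pix [344.8  41.7] area 4993
blob [456.5 192.5] [ 51.1 115.7] 77.6 3333
c [ 0.5576 -0.1542] dims [49.2 99.9] long-axis deg 13.5 pix [453.2 193.8] area 3188
c [ 0.5473 -0.1489] dims [45.9 93.3] long-axis deg 13.5 pix [453.2 193.8] area 3188
blob [454.3 251.1] [114.7  99.7] 2.3 6552
c [ 0.5658 -0.1889] dims [ 93.7 122.4] long-axis deg 136.2 pix [456.4 229.7] area 6384
c [ 0.555  -0.1813] dims [ 87.5 114.3] long-axis deg 136.2 pix [456.4 229.7] area 6384
```

View pics/w6.png

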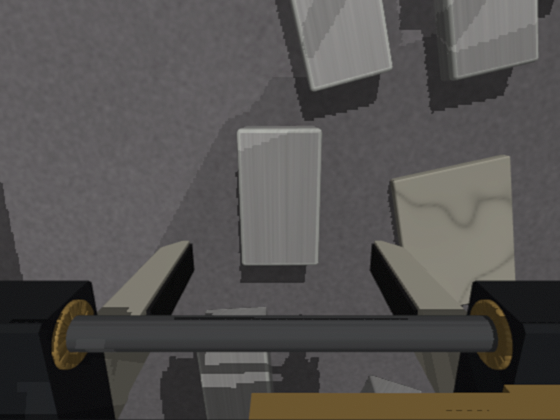

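Request:
step_arm(commands=[{"turn": [0,0,0],"travel": [-0.03,-0.03,-0.5],"claw": 0},{"turn": [0,0,0],"travel": [0,0,-0.5],"claw": 0},{"turn": [0,0,0],"travel": [0,0,-0.5],"claw": 0},{"turn": [0,0,0],"travel": [0,0,-0.4],"claw": 0},{"turn": [0,0,0],"travel": [0,0,-0.16],"claw": 0}])

```text
time: 15.8
eef_pos: [0.3994, -0.1551, 0.1949]
eef_rot: [-0.002, 0.704, 0.71, -0.001]
ft_force: [0.6, -0.7, 0.1]
finger_gap: 0.0931
grasp_force: 0.0
```

Request:
step_arm(commands=[{"turn": [0,0,0],"travel": [0,0,0],"claw": 0},{"turn": [0,0,0],"travel": [0,0,0],"claw": 0.2},{"turn": [0,0,0],"travel": [0,0,0],"claw": 0.5},{"turn": [0,0,0],"travel": [0,0,0],"claw": 0.6},{"turn": [0,0,0],"travel": [0,0,0],"claw": 0.6}])

```text
time: 16.3
eef_pos: [0.4001, -0.1556, 0.1978]
eef_rot: [0.001, 0.704, 0.71, 0.0]
ft_force: [-1.2, 1.0, 9.4]
finger_gap: 0.068
grasp_force: 25.0
```

Request:
step_arm(commands=[{"turn": [0,0,0],"travel": [0,0,0],"claw": 0.6},{"turn": [0,0,0],"travel": [0,0,0],"claw": 0.6},{"turn": [0,0,0],"travel": [0,0,0.2],"claw": 0.6},{"turn": [0,0,0],"travel": [0,0,0.5],"claw": 0.6},{"turn": [0,0,0],"travel": [0,0,0.5],"claw": 0.6}])

```text
time: 16.8
eef_pos: [0.3994, -0.1553, 0.2879]
eef_rot: [-0.001, 0.704, 0.71, -0.0]
ft_force: [0.3, 0.1, -2.7]
finger_gap: 0.0682
grasp_force: 25.0
```

Request:
step_arm(commands=[{"turn": [0,0,0.08],"travel": [0.26,0.48,0.22],"claw": 0.6},{"turn": [0,0,0.08],"travel": [0.26,0.48,0.22],"claw": 0.6},{"turn": [0,0,0.08],"travel": [0.26,0.48,0.22],"claw": 0.6},{"turn": [0,0,0.08],"travel": [0.26,0.48,0.22],"claw": 0.6},{"turn": [0,0,0.08],"travel": [0.26,0.48,0.22],"claw": 0.6}])

```text
time: 17.3
eef_pos: [0.4975, 0.0262, 0.3704]
eef_rot: [0.0, 0.682, 0.731, 0.0]
ft_force: [1.1, -0.3, -2.2]
finger_gap: 0.068
grasp_force: 25.0
```

Request:
step_arm(commands=[{"turn": [0,0,0.08],"travel": [0.26,0.48,0.22],"claw": 0.6},{"turn": [0,0,0.08],"travel": [0.26,0.48,0.22],"claw": 0.6},{"turn": [0,0,0.08],"travel": [0.26,0.48,0.1],"claw": 0.6},{"turn": [0,0,0.08],"travel": [0.26,0.48,0],"claw": 0.6},{"turn": [0,0,0],"travel": [0,0,0],"claw": 0.6}])

```text
time: 17.8
eef_pos: [0.5761, 0.1719, 0.4098]
eef_rot: [-0.0, 0.663, 0.748, 0.001]
ft_force: [-1.3, -0.7, -2.0]
finger_gap: 0.0681
grasp_force: 25.0
```

Request:
step_arm(commands=[{"turn": [0,0,0],"travel": [0,0,0],"claw": 0.6},{"turn": [0,0,0],"travel": [0,0,0],"claw": 0.6},{"turn": [0,0,0],"travel": [0,0,0],"claw": 0.6},{"turn": [0,0,0],"travel": [0,0,0],"claw": 0.6},{"turn": [0,0,0],"travel": [0,0,0],"claw": 0.6}])

```text
time: 18.3
eef_pos: [0.5752, 0.168, 0.4102]
eef_rot: [0.0, 0.665, 0.747, 0.0]
ft_force: [-0.3, -0.1, -2.7]
finger_gap: 0.0682
grasp_force: 25.0
```

Request:
step_arm(commands=[{"turn": [0,0,0],"travel": [0.06,0.11,-0.3],"claw": 0.6},{"turn": [0,0,0],"travel": [0,0,-0.3],"claw": 0.6},{"turn": [0,0,0],"travel": [0,0,-0.2],"claw": 0.6},{"turn": [0,0,0],"travel": [0,0,-0.14],"claw": 0.6},{"turn": [0,0,0],"travel": [0,0,0],"claw": 0.6}])

```text
time: 18.8
eef_pos: [0.5797, 0.1766, 0.3384]
eef_rot: [-0.001, 0.665, 0.747, -0.001]
ft_force: [0.2, 0.5, -1.9]
finger_gap: 0.0679
grasp_force: 25.0
```

Request:
step_arm(commands=[{"turn": [0,0,0],"travel": [0,0,-0.05],"claw": 0.6},{"turn": [0,0,0],"travel": [0,0,0],"claw": 0.6},{"turn": [0,0,0],"travel": [0,0,0],"claw": 0.6},{"turn": [0,0,0],"travel": [0,0,0],"claw": 0.6},{"turn": [0,0,0],"travel": [0,0,0],"claw": 0.6}])

```text
time: 19.3
eef_pos: [0.5799, 0.1768, 0.3361]
eef_rot: [0.0, 0.665, 0.747, 0.0]
ft_force: [-0.0, -0.9, -2.0]
finger_gap: 0.068
grasp_force: 25.0
```

Request:
step_arm(commands=[{"turn": [0,0,0],"travel": [0,0,-0.04],"claw": 0.6},{"turn": [0,0,0],"travel": [0,0,-0.04],"claw": 0.6},{"turn": [0,0,0],"travel": [0,0,-0.04],"claw": 0.6},{"turn": [0,0,0],"travel": [0,0,-0.03],"claw": 0.6},{"turn": [0,0,0],"travel": [0,0,0],"claw": 0.6}])

```text
time: 19.8
eef_pos: [0.5799, 0.1768, 0.3242]
eef_rot: [0.0, 0.665, 0.747, -0.0]
ft_force: [1.0, -1.0, 1.6]
finger_gap: 0.0677
grasp_force: 25.0
```

Request:
step_arm(commands=[{"turn": [0,0,0],"travel": [0,0,0],"claw": 0.6},{"turn": [0,0,0],"travel": [0,0,0],"claw": 0.4},{"turn": [0,0,0],"travel": [0,0,0],"claw": 0.2},{"turn": [0,0,0],"travel": [0,0,0],"claw": 0},{"turn": [0,0,0],"travel": [0,0,0],"claw": 0}])

```text
time: 20.3
eef_pos: [0.5797, 0.1768, 0.3244]
eef_rot: [-0.0, 0.665, 0.747, -0.0]
ft_force: [0.2, -0.2, 0.3]
finger_gap: 0.0858
grasp_force: 0.0
```

Request:
step_arm(commands=[{"turn": [0,0,0],"travel": [0,0,0],"claw": 0},{"turn": [0,0,0],"travel": [0,0,0.4],"claw": 0},{"turn": [0,0,0],"travel": [0,0,0.5],"claw": 0},{"turn": [0,0,0],"travel": [0,0,0.5],"claw": 0},{"turn": [0,0,0],"travel": [0,0,0.5],"claw": 0}])

```text
time: 20.8
eef_pos: [0.5796, 0.1767, 0.4685]
eef_rot: [-0.0, 0.665, 0.747, -0.0]
ft_force: [0.2, -0.0, -0.8]
finger_gap: 0.0931
grasp_force: 0.0
```

Request:
step_arm(commands=[{"turn": [0,0,0],"travel": [0,0,0],"claw": 0},{"turn": [0,0,0],"travel": [0,0,0],"claw": 0},{"turn": [0,0,0],"travel": [0,0,0],"claw": 0},{"turn": [0,0,0],"travel": [0,0,0],"claw": 0},{"turn": [0,0,0],"travel": [0,0,0],"claw": 0}])

```text
time: 21.3
eef_pos: [0.5799, 0.1768, 0.466]
eef_rot: [-0.0, 0.665, 0.747, -0.001]
ft_force: [-0.3, 0.1, -0.0]
finger_gap: 0.0924
grasp_force: 0.0
```

```bash
python3 - <<'E'
from h import *
st=read_state(); print(st['eef_pos'],st['time'])
w,c=snap('wrist','w7')
g=cv2.cvtColor(w,cv2.COLOR_RGB2GRAY)
print('row150',g[150,195:365].tolist())
print('col282',g[80:300,282].tolist())
r=w[:,:,0].astype(int)-w[:,:,1]; v,u=np.nonzero(r>70); print('red',u.min(),u.max(),v.min(),v.max(),u.mean(),v.mean())
E
```

```text
[0.57985788 0.17676643 0.46597888] 21.3
row150 [90, 91, 89, 91, 92, 90, 88, 86, 87, 88, 89, 90, 90, 90, 91, 94, 94, 93, 92, 91, 86, 83, 106, 126, 129, 125, 123, 126, 127, 127, 129, 127, 127, 127, 129, 127, 127, 127, 126, 127, 124, 125, 123, 115, 127, 142, 146, 135, 131, 129, 128, 130, 132, 134, 131, 129, 130, 131, 129, 126, 126, 130, 130, 131, 131, 131, 132, 132, 131, 130, 131, 131, 128, 127, 128, 129, 129, 130, 131, 131, 129, 127, 128, 129, 128, 130, 132, 133, 130, 129, 129, 130, 127, 126, 124, 125, 127, 128, 130, 130, 131, 130, 127, 128, 129, 129, 128, 129, 128, 126, 127, 126, 126, 127, 126, 126, 127, 126, 125, 126, 128, 130, 127, 127, 127, 128, 129, 133, 147, 144, 133, 111, 109, 114, 114, 114, 111, 112, 110, 109, 109, 109, 110, 111, 112, 110, 111, 113, 114, 110, 111, 101, 70, 63, 84, 103, 110, 107, 91, 83, 68, 61, 71, 77, 79, 79, 78, 77, 77, 78]
col282 [79, 80, 79, 80, 81, 80, 80, 80, 78, 78, 77, 77, 77, 78, 79, 80, 78, 77, 77, 77, 83, 105, 117, 113, 109, 110, 110, 110, 110, 110, 110, 110, 110, 111, 110, 110, 111, 110, 110, 110, 109, 118, 138, 126, 104, 107, 133, 154, 159, 156, 14
[... 180 characters left out ...]
4, 133, 134, 134, 133, 134, 134, 134, 134, 135, 133, 134, 135, 134, 134, 135, 135, 135, 135, 135, 135, 134, 135, 134, 135, 135, 136, 135, 136, 135, 134, 135, 135, 135, 134, 135, 135, 134, 134, 134, 134, 135, 134, 135, 135, 135, 135, 135, 135, 135, 135, 134, 134, 134, 133, 134, 134, 132, 133, 133, 133, 134, 134, 133, 134, 133, 133, 133, 133, 133, 132, 133, 133, 133, 133, 133, 133, 132, 132, 132, 132, 132, 132, 132, 132, 133, 132, 132, 132, 132, 132, 131, 133, 132, 131, 132, 131, 131, 131, 131, 133, 139, 126, 76, 41, 39, 41, 40, 42, 41, 43, 43, 42, 45, 46, 46, 53, 56, 59, 63, 64, 63, 66, 67, 67, 74, 93, 109, 116, 119, 121, 126, 137, 141]
red 345 364 180 188 354.2352941176471 183.35294117647058
```

Request:
step_arm(commands=[{"turn": [0,0,-0.02],"travel": [-0.228,-0.537,-0.12],"claw": 0},{"turn": [0,0,-0.02],"travel": [-0.228,-0.537,-0.12],"claw": 0},{"turn": [0,0,-0.02],"travel": [-0.228,-0.537,-0.12],"claw": 0},{"turn": [0,0,-0.02],"travel": [-0.228,-0.537,-0.12],"claw": 0},{"turn": [0,0,-0.02],"travel": [-0.228,-0.537,-0.12],"claw": 0}])

```text
time: 21.85
eef_pos: [0.4933, -0.0259, 0.4215]
eef_rot: [-0.0, 0.67, 0.742, -0.0]
ft_force: [0.8, -0.3, 0.1]
finger_gap: 0.0932
grasp_force: 0.0
```

Request:
step_arm(commands=[{"turn": [0,0,-0.02],"travel": [-0.228,-0.537,-0.12],"claw": 0},{"turn": [0,0,-0.02],"travel": [-0.228,-0.537,-0.12],"claw": 0},{"turn": [0,0,-0.02],"travel": [-0.228,-0.537,-0.12],"claw": 0},{"turn": [0,0,-0.02],"travel": [-0.228,-0.537,-0.12],"claw": 0},{"turn": [0,0,-0.02],"travel": [-0.228,-0.537,-0.12],"claw": 0}])

```text
time: 22.35
eef_pos: [0.4078, -0.2274, 0.3766]
eef_rot: [0.0, 0.676, 0.737, 0.0]
ft_force: [1.1, 0.2, 0.3]
finger_gap: 0.093
grasp_force: 0.0
```

Request:
step_arm(commands=[{"turn": [0,0,-0.02],"travel": [-0.228,-0.537,-0.12],"claw": 0},{"turn": [0,0,-0.02],"travel": [-0.228,-0.537,-0.12],"claw": 0},{"turn": [0,0,-0.02],"travel": [-0.228,-0.537,-0.12],"claw": 0},{"turn": [0,0,0],"travel": [0,0,0],"claw": 0},{"turn": [0,0,0],"travel": [0,0,0],"claw": 0}])

```text
time: 22.85
eef_pos: [0.3572, -0.3471, 0.3496]
eef_rot: [-0.001, 0.68, 0.733, 0.0]
ft_force: [-0.0, 0.2, 0.3]
finger_gap: 0.0928
grasp_force: 0.0
```

Request:
step_arm(commands=[{"turn": [0,0,0],"travel": [0,0,0],"claw": 0},{"turn": [0,0,0],"travel": [0,0,0],"claw": 0},{"turn": [0,0,0],"travel": [0,0,0],"claw": 0},{"turn": [0,0,0],"travel": [0,0,0],"claw": 0},{"turn": [0,0,0],"travel": [0,0,0],"claw": 0}])

```text
time: 23.35
eef_pos: [0.3577, -0.3465, 0.3501]
eef_rot: [0.0, 0.679, 0.734, -0.0]
ft_force: [0.6, -0.3, -0.1]
finger_gap: 0.0929
grasp_force: 0.0
```

```bash
python3 - <<'E'
from h import *
st=read_state(); print(st['eef_pos'],st['eef_rot'],st['time'])
w,c=snap('wrist','w8'); wtin(w,c,112)
s,cs=snap('side','s8')
m=s[130:330,180:460]; cv2.imwrite('pics/m8.png',np.vstack([cv2.resize(m,(560,400),interpolation=cv2.INTER_CUBIC)])[:,:,::-1])
E
```

```text
[ 0.35772555 -0.34651531  0.35008815] [ 9.29884956e-05  6.78982807e-01  7.34154166e-01 -2.20300695e-06] 23.35
blob [281.5 197.5] [137.  83.] 90.0 10941
c [ 0.3577 -0.3562] dims [ 72.4 129.1] long-axis deg 94.0 pix [281.1 201.2] area 10728
c [ 0.3573 -0.3504] dims [ 67.6 120.5] long-axis deg 94.0 pix [281.1 201.2] area 10728
blob [443.2 274.2] [ 68.2 133.6] 89.2 4660
c [ 0.5184 -0.4182] dims [ 73.1 132.4] long-axis deg 4.5 pix [441.6 275. ] area 4485
c [ 0.5073 -0.4083] dims [ 68.2 123.6] long-axis deg 4.5 pix [441.6 275. ] area 4485
```

Request:
step_arm(commands=[{"turn": [0,0,0],"travel": [0,-0.05,-0.5],"claw": 0},{"turn": [0,0,0],"travel": [0,0,-0.5],"claw": 0},{"turn": [0,0,0],"travel": [0,0,-0.5],"claw": 0},{"turn": [0,0,0],"travel": [0,0,-0.4],"claw": 0},{"turn": [0,0,0],"travel": [0,0,-0.14],"claw": 0}])

```text
time: 23.95
eef_pos: [0.357, -0.35, 0.1946]
eef_rot: [-0.002, 0.679, 0.734, 0.0]
ft_force: [0.2, -0.7, 0.1]
finger_gap: 0.093
grasp_force: 0.0
```

Request:
step_arm(commands=[{"turn": [0,0,0],"travel": [0,0,0],"claw": 0},{"turn": [0,0,0],"travel": [0,0,0],"claw": 0.2},{"turn": [0,0,0],"travel": [0,0,0],"claw": 0.5},{"turn": [0,0,0],"travel": [0,0,0],"claw": 0.6},{"turn": [0,0,0],"travel": [0,0,0],"claw": 0.6}])

```text
time: 24.45
eef_pos: [0.3577, -0.3507, 0.1979]
eef_rot: [0.001, 0.679, 0.734, -0.0]
ft_force: [-1.4, 1.4, 7.1]
finger_gap: 0.0678
grasp_force: 25.0
```

Request:
step_arm(commands=[{"turn": [0,0,0],"travel": [0,0,0],"claw": 0.6},{"turn": [0,0,0],"travel": [0,0,0],"claw": 0.6},{"turn": [0,0,0],"travel": [0,0,0.2],"claw": 0.6},{"turn": [0,0,0],"travel": [0,0,0.5],"claw": 0.6},{"turn": [0,0,0],"travel": [0,0,0.5],"claw": 0.6}])

```text
time: 24.95
eef_pos: [0.3573, -0.3503, 0.2878]
eef_rot: [-0.001, 0.679, 0.734, 0.0]
ft_force: [-0.4, -1.0, -2.8]
finger_gap: 0.0679
grasp_force: 25.0
```

Request:
step_arm(commands=[{"turn": [0,0,0.024],"travel": [0.2275,0.5395,0.14],"claw": 0.6},{"turn": [0,0,0.024],"travel": [0.2275,0.5395,0.14],"claw": 0.6},{"turn": [0,0,0.024],"travel": [0.2275,0.5395,0.14],"claw": 0.6},{"turn": [0,0,0.024],"travel": [0.2275,0.5395,0.14],"claw": 0.6},{"turn": [0,0,0.024],"travel": [0.2275,0.5395,0.14],"claw": 0.6}])

```text
time: 25.45
eef_pos: [0.443, -0.1464, 0.3401]
eef_rot: [0.0, 0.673, 0.74, 0.0]
ft_force: [0.6, -0.5, -2.0]
finger_gap: 0.068
grasp_force: 25.0
```

Request:
step_arm(commands=[{"turn": [0,0,0.024],"travel": [0.2275,0.5395,0.14],"claw": 0.6},{"turn": [0,0,0.024],"travel": [0.2275,0.5395,0.14],"claw": 0.6},{"turn": [0,0,0.024],"travel": [0.2275,0.5395,0.14],"claw": 0.6},{"turn": [0,0,0.024],"travel": [0.2275,0.5395,0.14],"claw": 0.6},{"turn": [0,0,0.024],"travel": [0.2275,0.5395,0.14],"claw": 0.6}])

```text
time: 25.95
eef_pos: [0.5283, 0.056, 0.3926]
eef_rot: [0.0, 0.666, 0.746, -0.0]
ft_force: [0.3, -0.1, -2.3]
finger_gap: 0.0677
grasp_force: 25.0
```

Request:
step_arm(commands=[{"turn": [0,0,0.024],"travel": [0.2275,0.5395,0.14],"claw": 0.6},{"turn": [0,0,0.024],"travel": [0.2275,0.5395,0.14],"claw": 0.6},{"turn": [0,0,0.024],"travel": [0.2275,0.5395,0.14],"claw": 0.6},{"turn": [0,0,0],"travel": [0,0,0],"claw": 0.6},{"turn": [0,0,0],"travel": [0,0,0],"claw": 0.6}])

```text
time: 26.45
eef_pos: [0.5791, 0.176, 0.4231]
eef_rot: [-0.0, 0.661, 0.75, -0.0]
ft_force: [-1.0, -0.6, -2.5]
finger_gap: 0.0682
grasp_force: 25.0
```

Request:
step_arm(commands=[{"turn": [0,0,0],"travel": [0,0,0],"claw": 0.6},{"turn": [0,0,0],"travel": [0,0,0],"claw": 0.6},{"turn": [0,0,0],"travel": [0,0,0],"claw": 0.6},{"turn": [0,0,0],"travel": [0,0,0],"claw": 0.6},{"turn": [0,0,0],"travel": [0,0,0],"claw": 0.6}])

```text
time: 26.95
eef_pos: [0.5793, 0.1751, 0.4235]
eef_rot: [-0.0, 0.662, 0.75, -0.0]
ft_force: [0.6, 0.2, -2.7]
finger_gap: 0.068
grasp_force: 25.0
```

Request:
step_arm(commands=[{"turn": [0,0,0],"travel": [0,0.01,-0.25],"claw": 0.6},{"turn": [0,0,0],"travel": [0,0,-0.25],"claw": 0.6},{"turn": [0,0,0],"travel": [0,0,-0.15],"claw": 0.6},{"turn": [0,0,0],"travel": [0,0,-0.05],"claw": 0.6},{"turn": [0,0,0],"travel": [0,0,-0.04],"claw": 0.6}])

```text
time: 27.45
eef_pos: [0.5794, 0.1762, 0.3682]
eef_rot: [0.0, 0.662, 0.75, 0.0]
ft_force: [-1.7, -0.1, -0.7]
finger_gap: 0.0679
grasp_force: 25.0
```

Request:
step_arm(commands=[{"turn": [0,0,0],"travel": [0,0,-0.04],"claw": 0.6},{"turn": [0,0,0],"travel": [0,0,-0.04],"claw": 0.6},{"turn": [0,0,0],"travel": [0,0,-0.02],"claw": 0.6},{"turn": [0,0,0],"travel": [0,0,0],"claw": 0.6},{"turn": [0,0,0],"travel": [0,0,0],"claw": 0.6}])

```text
time: 27.95
eef_pos: [0.5795, 0.1762, 0.3608]
eef_rot: [0.0, 0.662, 0.75, 0.0]
ft_force: [-0.3, 0.0, 0.5]
finger_gap: 0.0679
grasp_force: 25.0
```

```bash
python3 - <<'E'
from h import *
print(read_state()['eef_pos'],read_state()['ft_force'])
def red(n):
    im,c=load(n); f=im.astype(float); r=f[:,:,0]-(f[:,:,1]+f[:,:,2])/2
    R=r[195:250,200:245] if n[0]=='s' else r[165:200,195:235]
    o=(195,200) if n[0]=='s' else (165,195)
    wt=np.clip(R-20,0,None); v,u=np.mgrid[:R.shape[0],:R.shape[1]]
    return n,(wt*u).sum()/wt.sum()+o[1],(wt*v).sum()/wt.sum()+o[0],wt.sum().round(),R.max()
snap('side','s9');snap('top','t9')
for n in ('side0','s3','s4','s5','s8','s9','top0','t3','t4','t5','t9'): print(red(n))
E
```

```text
[0.57945351 0.17622371 0.36077383] [-0.267205    0.00602479  0.510748  ]
('side0', np.float64(216.86629213483147), np.float64(221.33595505617978), np.float64(445.0), np.float64(55.5))
('s3', np.float64(212.08541846419328), np.float64(212.42594190394018), np.float64(1738.0), np.float64(68.5))
('s4', np.float64(228.9432321074317), np.float64(210.18022279871815), np.float64(3276.0), np.float64(66.0))
('s5', np.float64(219.97974683544305), np.float64(222.98227848101266), np.float64(198.0), np.float64(61.5))
('s8', np.float64(212.0), np.float64(229.0), np.float64(2.0), np.float64(22.5))
('s9', np.float64(nan), np.float64(nan), np.float64(0.0), np.float64(16.5))
('top0', np.float64(214.1609153650563), np.float64(180.40773701416637), np.float64(2753.0), np.float64(128.0))
('t3', np.float64(213.93570474281898), np.float64(180.15347361389445), np.float64(2994.0), np.float64(130.5))
('t4', np.float64(213.92814271423808), np.float64(180.17989329776591), np.float64(2999.0), np.float64(128.5))
('t5', np.float64(215.698256080771), np.float64(181.08444240477283), np.float64(2179.0), np.float64(135.5))
('t9', np.float64(nan), np.float64(nan), np.float64(0.0), np.float64(6.5))<stdin>:8: RuntimeWarning: invalid value encountered in scalar divide
```

Request:
step_arm(commands=[{"turn": [0,0,0],"travel": [0,0,0],"claw": 0.4},{"turn": [0,0,0],"travel": [0,0,0],"claw": 0.2},{"turn": [0,0,0],"travel": [0,0,0],"claw": 0},{"turn": [0,0,0],"travel": [0,0,0],"claw": 0},{"turn": [0,0,0],"travel": [0,0,0.1],"claw": 0}])

```text
time: 28.55
eef_pos: [0.5792, 0.1762, 0.3674]
eef_rot: [-0.001, 0.662, 0.75, -0.001]
ft_force: [-0.2, -0.3, -0.0]
finger_gap: 0.0912
grasp_force: 0.0
```

Request:
step_arm(commands=[{"turn": [0,0,0],"travel": [0,0,0.4],"claw": 0},{"turn": [0,0,0],"travel": [0,0,0.5],"claw": 0},{"turn": [0,0,0],"travel": [0,0,0.5],"claw": 0},{"turn": [0,0,0],"travel": [0,0,0.5],"claw": 0},{"turn": [0,0,0],"travel": [0,0,0],"claw": 0}])

```text
time: 29.05
eef_pos: [0.5792, 0.1762, 0.5165]
eef_rot: [0.003, 0.662, 0.75, 0.004]
ft_force: [-0.2, -0.7, -0.7]
finger_gap: 0.093
grasp_force: 0.0
```

Request:
step_arm(commands=[{"turn": [0,0,0],"travel": [0,0,0],"claw": 0},{"turn": [0,0,0],"travel": [0,0,0],"claw": 0},{"turn": [0,0,0],"travel": [0,0,0],"claw": 0},{"turn": [0,0,0],"travel": [0,0,0],"claw": 0},{"turn": [0,0,0],"travel": [0,0,0],"claw": 0}])

```text
time: 29.55
eef_pos: [0.5794, 0.1762, 0.5099]
eef_rot: [-0.0, 0.662, 0.75, -0.0]
ft_force: [-0.4, 0.7, -0.2]
finger_gap: 0.0931
grasp_force: 0.0
```

```bash
cat >> h.py <<'E'
def edges(g,rows,u0,u1,thr=None):
    """outermost left/right strong gradient of the tin in the given rows"""
    out=[]
    for v in rows:
        d=np.abs(np.gradient(g[v-2:v+3].astype(float).mean(0)))
        out.append((v,[int(i) for i in range(u0,u1) if d[i]>8 and d[i]==d[i-2:i+3].max()]))
    return out
E
python3 - <<'E'
from h import *
st=read_state(); print(st['eef_pos'],st['time'])
w,c=snap('wrist','w10'); g=cv2.cvtColor(w,cv2.COLOR_RGB2GRAY)
for r in edges(g,(150,180,210,240),190,380): print(r)
for r in edges(g.T,(260,282,305),60,310): print('col',r)
E
```

```text
[0.57941637 0.17620768 0.50992542] 29.55
(150, [226, 240, 325, 338])
(180, [220, 227, 237, 241, 324, 335, 349, 353])
(210, [222, 227, 241, 242, 319, 322, 332, 337, 341])
(240, [190, 194, 222, 229, 242, 318, 322])
col (260, [100, 118, 125, 129, 265, 307])
col (282, [100, 118, 125, 129, 265, 304])
col (305, [101, 118, 125, 130, 265])
```

View pics/w10.png

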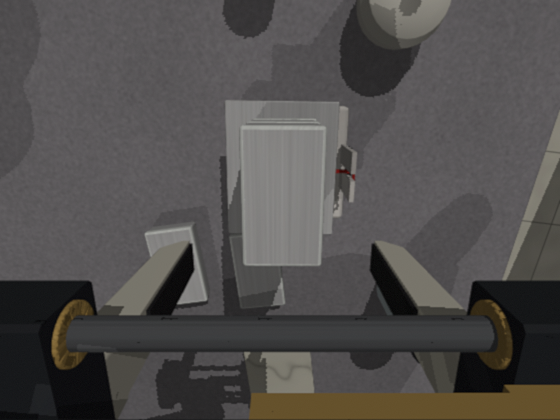

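```bash
cat >> h.py <<'E'
def subq(im,seed,rowfrac=(.15,.85)):
    pass
E
python3 - <<'E'
from h import *
# tin width in px at middle row via strongest subpixel gradient near guesses -> plane height whose width is 68 mm
def sub(sig,i):
    d=np.abs(np.gradient(sig.astype(float))); w=d[i-3:i+4]-d[i-3:i+4].min(); return (w*np.arange(i-3,i+4)).sum()/w.sum()
def height(n,rows,L,R):
    im,c=load(n); g=cv2.cvtColor(im,cv2.COLOR_RGB2GRAY).astype(float); zs=[]
    for v,l,r in zip(rows,L,R):
        s=g[v-2:v+3].mean(0); a,b=sub(s,l),sub(s,r)
        f=lambda z:np.linalg.norm(onz(c,(a,v),z)-onz(c,(b,v),z))-.068
        from scipy.optimize import brentq
        zs.append(brentq(f,-.1,.4))
    print(n,np.round(zs,4))
height('w10',(150,180,210,240),(240,241,242,242),(325,324,322,322))
im,c=load('w6');g=cv2.cvtColor(im,cv2.COLOR_RGB2GRAY)
for r in edges(g,(160,190,220,245),225,335): print(r)
im,c=load('w4');g=cv2.cvtColor(im,cv2.COLOR_RGB2GRAY)
for r in edges(g,(150,190,220,260),225,335): print(r)
im,c=load('w8');g=cv2.cvtColor(im,cv2.COLOR_RGB2GRAY)
for r in edges(g,(150,190,220,250),225,335): print(r)
E
```

```text
w10 [0.211  0.2133 0.2095 0.2143]
(160, [238, 317, 320])
(190, [239, 316, 320])
(220, [240, 319])
(245, [241, 318])
(150, [231, 235, 329])
(190, [233, 237, 328])
(220, [234, 238, 327])
(260, [236, 325])
(150, [240, 323])
(190, [234, 240, 318, 321])
(220, [236, 241, 320])
(250, [237, 242, 319])
```

Request:
step_arm(commands=[{"turn": [0,0,0.12],"travel": [-0.254,-0.329,-0.3],"claw": 0},{"turn": [0,0,0.12],"travel": [-0.254,-0.329,-0.3],"claw": 0},{"turn": [0,0,0.12],"travel": [-0.254,-0.329,-0.3],"claw": 0},{"turn": [0,0,0.12],"travel": [-0.254,-0.329,-0.3],"claw": 0},{"turn": [0,0,0.12],"travel": [-0.254,-0.329,-0.3],"claw": 0}])

```text
time: 30.1
eef_pos: [0.4831, 0.052, 0.3972]
eef_rot: [0.0, 0.627, 0.779, 0.0]
ft_force: [0.5, -0.2, 0.0]
finger_gap: 0.0933
grasp_force: 0.0
```

Request:
step_arm(commands=[{"turn": [0,0,0.12],"travel": [-0.254,-0.329,-0.3],"claw": 0},{"turn": [0,0,0.12],"travel": [-0.254,-0.329,-0.3],"claw": 0},{"turn": [0,0,0],"travel": [0,0,0],"claw": 0},{"turn": [0,0,0],"travel": [0,0,0],"claw": 0},{"turn": [0,0,0],"travel": [0,0,0],"claw": 0}])

```text
time: 30.6
eef_pos: [0.4467, 0.0039, 0.3537]
eef_rot: [0.001, 0.613, 0.79, 0.0]
ft_force: [-0.4, 0.2, -0.1]
finger_gap: 0.0929
grasp_force: 0.0
```

```bash
python3 - <<'E'
from h import *
camera('top'); camera('top')
st=read_state(); print(st['eef_pos'],st['eef_rot'],st['time'])
w,c=snap('wrist','w11'); wtin(w,c,112,(.03,))
E
```

```text
[0.4465943  0.00403192 0.35361283] [5.82120627e-04 6.12992972e-01 7.90088039e-01 4.09919041e-04] 30.7
blob [277. 189.] [128.  78.] 90.0 9657
c [0.4439 0.0011] dims [ 68.4 120.6] long-axis deg 105.1 pix [278.  192.2] area 9457
```

Request:
step_arm(commands=[{"turn": [0,0,0.08],"travel": [-0.035,-0.04,-0.5],"claw": 0},{"turn": [0,0,0],"travel": [0,0,-0.5],"claw": 0},{"turn": [0,0,0],"travel": [0,0,-0.5],"claw": 0},{"turn": [0,0,0],"travel": [0,0,-0.45],"claw": 0},{"turn": [0,0,0],"travel": [0,0,-0.21],"claw": 0}])

```text
time: 31.25
eef_pos: [0.4431, 0.0009, 0.1888]
eef_rot: [-0.001, 0.608, 0.794, -0.001]
ft_force: [-0.3, -0.6, 0.6]
finger_gap: 0.0927
grasp_force: 0.0
```

Request:
step_arm(commands=[{"turn": [0,0,0],"travel": [0,0,0],"claw": 0},{"turn": [0,0,0],"travel": [0,0,0],"claw": 0.2},{"turn": [0,0,0],"travel": [0,0,0],"claw": 0.5},{"turn": [0,0,0],"travel": [0,0,0],"claw": 0.6},{"turn": [0,0,0],"travel": [0,0,0],"claw": 0.6}])

```text
time: 31.75
eef_pos: [0.4437, 0.0005, 0.1918]
eef_rot: [0.001, 0.609, 0.794, 0.0]
ft_force: [-0.2, 1.0, 7.3]
finger_gap: 0.0679
grasp_force: 25.0
```

Request:
step_arm(commands=[{"turn": [0,0,0],"travel": [0,0,0],"claw": 0.6},{"turn": [0,0,0],"travel": [0,0,0],"claw": 0.6},{"turn": [0,0,0],"travel": [0,0,0.2],"claw": 0.6},{"turn": [0,0,0],"travel": [0,0,0.55],"claw": 0.6},{"turn": [0,0,0],"travel": [0,0,0.6],"claw": 0.6}])

```text
time: 32.25
eef_pos: [0.4429, 0.0005, 0.2931]
eef_rot: [-0.001, 0.609, 0.793, -0.001]
ft_force: [1.5, -0.8, -1.2]
finger_gap: 0.0676
grasp_force: 25.0
```

Request:
step_arm(commands=[{"turn": [0,0,0],"travel": [0,0,0.6],"claw": 0.6},{"turn": [0,0,0],"travel": [0,0,0.6],"claw": 0.6},{"turn": [0,0,-0.157],"travel": [0.3,0.388,0.15],"claw": 0.6},{"turn": [0,0,-0.157],"travel": [0.3,0.388,0.15],"claw": 0.6},{"turn": [0,0,-0.157],"travel": [0.3,0.388,0.15],"claw": 0.6}])

```text
time: 32.75
eef_pos: [0.5112, 0.0888, 0.4172]
eef_rot: [0.0, 0.637, 0.771, 0.0]
ft_force: [0.2, -0.4, -1.2]
finger_gap: 0.068
grasp_force: 25.0
```

Request:
step_arm(commands=[{"turn": [0,0,-0.157],"travel": [0.3,0.388,0.15],"claw": 0.6},{"turn": [0,0,-0.157],"travel": [0.3,0.388,0.15],"claw": 0.6},{"turn": [0,0,-0.157],"travel": [0.3,0.388,0.15],"claw": 0.6},{"turn": [0,0,0],"travel": [0,0,0],"claw": 0.6},{"turn": [0,0,0],"travel": [0,0,0],"claw": 0.6}])

```text
time: 33.25
eef_pos: [0.5781, 0.1753, 0.4494]
eef_rot: [-0.0, 0.663, 0.749, -0.0]
ft_force: [0.0, -0.3, -2.1]
finger_gap: 0.0676
grasp_force: 25.0
```

Request:
step_arm(commands=[{"turn": [0,0,0],"travel": [0,0,0],"claw": 0.6},{"turn": [0,0,0],"travel": [0,0,0],"claw": 0.6},{"turn": [0,0,0],"travel": [0,0,0],"claw": 0.6},{"turn": [0,0,0],"travel": [0,0,0],"claw": 0.6},{"turn": [0,0,0],"travel": [0,0,0],"claw": 0.6}])

```text
time: 33.75
eef_pos: [0.5783, 0.1748, 0.4498]
eef_rot: [0.0, 0.663, 0.748, 0.0]
ft_force: [-0.9, 0.4, -2.0]
finger_gap: 0.0679
grasp_force: 25.0
```

Request:
step_arm(commands=[{"turn": [0,0,0],"travel": [0.015,0.015,-0.25],"claw": 0.6},{"turn": [0,0,0],"travel": [0,0,-0.25],"claw": 0.6},{"turn": [0,0,0],"travel": [0,0,-0.1],"claw": 0.6},{"turn": [0,0,0],"travel": [0,0,-0.05],"claw": 0.6},{"turn": [0,0,0],"travel": [0,0,-0.04],"claw": 0.6}])

```text
time: 34.25
eef_pos: [0.5795, 0.1762, 0.3984]
eef_rot: [0.0, 0.663, 0.749, 0.0]
ft_force: [-1.5, 0.4, 1.3]
finger_gap: 0.0674
grasp_force: 25.0
```

Request:
step_arm(commands=[{"turn": [0,0,0],"travel": [0,0,-0.02],"claw": 0.6},{"turn": [0,0,0],"travel": [0,0,0],"claw": 0.6},{"turn": [0,0,0],"travel": [0,0,0],"claw": 0.6},{"turn": [0,0,0],"travel": [0,0,0],"claw": 0.6},{"turn": [0,0,0],"travel": [0,0,0],"claw": 0.6}])

```text
time: 34.75
eef_pos: [0.5795, 0.1762, 0.3967]
eef_rot: [0.0, 0.663, 0.749, 0.0]
ft_force: [-1.2, 0.4, 0.6]
finger_gap: 0.0677
grasp_force: 25.0
```

Request:
step_arm(commands=[{"turn": [0,0,0],"travel": [0,0,0],"claw": 0.4},{"turn": [0,0,0],"travel": [0,0,0],"claw": 0.2},{"turn": [0,0,0],"travel": [0,0,0],"claw": 0},{"turn": [0,0,0],"travel": [0,0,0],"claw": 0},{"turn": [0,0,0],"travel": [0,0,0.1],"claw": 0}])

```text
time: 35.25
eef_pos: [0.5794, 0.1762, 0.4034]
eef_rot: [-0.0, 0.663, 0.749, -0.001]
ft_force: [-0.1, 0.2, 0.4]
finger_gap: 0.0916
grasp_force: 0.0
```

Request:
step_arm(commands=[{"turn": [0,0,0],"travel": [0,0,0.4],"claw": 0},{"turn": [0,0,0],"travel": [0,0,0.5],"claw": 0},{"turn": [0,0,0],"travel": [0,0,0.5],"claw": 0},{"turn": [0,0,0],"travel": [0,0,0],"claw": 0},{"turn": [0,0,0],"travel": [0,0,0],"claw": 0}])

```text
time: 35.75
eef_pos: [0.5793, 0.1762, 0.5097]
eef_rot: [0.0, 0.663, 0.749, 0.001]
ft_force: [-0.7, 0.3, -0.6]
finger_gap: 0.0926
grasp_force: 0.0
```

Request:
step_arm(commands=[{"turn": [0,0,0],"travel": [0,0,0],"claw": 0},{"turn": [0,0,0],"travel": [0,0,0],"claw": 0},{"turn": [0,0,0],"travel": [0,0,0],"claw": 0},{"turn": [0,0,0],"travel": [0,0,0],"claw": 0},{"turn": [0,0,0],"travel": [0,0,0],"claw": 0}])

```text
time: 36.25
eef_pos: [0.5795, 0.1762, 0.5087]
eef_rot: [-0.0, 0.663, 0.749, -0.0]
ft_force: [-0.5, -0.4, 0.0]
finger_gap: 0.093
grasp_force: 0.0
```

```bash
python3 - <<'E'
from h import *
st=read_state(); print(st['eef_pos'],st['time'])
w,c=snap('wrist','w12'); g=cv2.cvtColor(w,cv2.COLOR_RGB2GRAY)
for r in edges(g,(150,180,210,240),190,380): print(r)
for r in edges(g.T,(260,282,305),60,310): print('col',r)
r=w[:,:,0].astype(int)-w[:,:,1]; v,u=np.nonzero(r>50); print(list(zip(u,v))[:40])
print('joints',st['joint_pos'])
R=np.array(c['R']);print('cam',-R.T@np.array(c['t']),R)
E
```

```text
[0.57953265 0.1762395  0.5087061 ] 36.25
(150, [226, 236, 239, 325, 328, 338, 348])
(180, [221, 227, 237, 327, 334, 349, 353])
(210, [222, 228, 237, 326, 331, 334, 341])
(240, [223, 229, 238, 325])
col (260, [100, 117, 122, 127, 131, 279, 307])
col (282, [100, 117, 122, 127, 131, 278, 305])
col (305, [101, 117, 123, 127, 131, 279])
[(np.int64(335), np.int64(169)), (np.int64(336), np.int64(169)), (np.int64(337), np.int64(169)), (np.int64(335), np.int64(170)), (np.int64(336), np.int64(170)), (np.int64(337), np.int64(170)), (np.int64(335), np.int64(171)), (np.int64(336), np.int64(171)), (np.int64(351), np.int64(175)), (np.int64(352), np.int64(175)), (np.int64(351), np.int64(176)), (np.int64(352), np.int64(176)), (np.int64(352), np.int64(177))]
joints [2.18373892e-01 3.75627651e-01 1.35970831e+00 2.92635170e-05
 1.40668639e+00 9.73434277e-02]
cam [0.57004857 0.25331957 0.4895785 ] [[ 0.99265588  0.12096427 -0.00139281]
 [ 0.11644267 -0.952303    0.28206401]
 [ 0.03279329 -0.28015468 -0.95939458]]
```

```bash
python3 - <<'E'
from h import *
from scipy.optimize import brentq
def sub(sig,i):
    d=np.abs(np.gradient(sig)); w=d[i-3:i+4]-d[i-3:i+4].min(); return (w*np.arange(i-3,i+4)).sum()/w.sum()
def height(n,rows,L,R,cols=None,T=None,B=None):
    im,c=load(n); g=cv2.cvtColor(im,cv2.COLOR_RGB2GRAY).astype(float); zs=[];zl=[];f=lambda z,p,q,d:np.linalg.norm(onz(c,p,z)-onz(c,q,z))-d
    for v,l,r in zip(rows,L,R):
        s=g[v-2:v+3].mean(0); zs.append(brentq(f,-.1,.4,((sub(s,l),v),(sub(s,r),v),.068)))
    for u in cols or ():
        s=g[:,u-2:u+3].mean(1); zl.append(brentq(f,-.1,.4,((u,sub(s,T)),(u,sub(s,B)),.12)))
    print(n,np.round(zs,4),np.round(zl,4))
height('w12',(150,180,210,240),(236,237,237,238),(328,327,326,325),(260,282,305),127,279)
height('w12',(150,180,210,240),(236,237,237,238),(328,327,326,325),(260,282,305),131,279)
height('w10',(150,180,210,240),(240,241,242,242),(325,324,322,322),(260,282,305),125,265)
height('w6',(190,220,245),(239,240,241),(320,319,318))
height('w4',(150,190,220,260),(231,233,234,236),(329,328,327,325))
for n,cols in (('w6',(260,300)),('w4',(260,300)),('w8',(260,300))):
    im,c=load(n); g=cv2.cvtColor(im,cv2.COLOR_RGB2GRAY)
    print(n,edges(g.T,cols,60,310))
E
```

```text
w12 [0.23   0.2311 0.2358 0.2372] [0.2395 0.2402 0.2389]
w12 [0.23   0.2311 0.2358 0.2372] [0.2339 0.2354 0.2337]
w10 [0.211  0.2133 0.2095 0.2143] [0.2171 0.2175 0.2171]
w6 [0.0508 0.05   0.0506] []
w4 [0.0273 0.0289 0.0282 0.0269] []
w6 [(260, [128, 133, 265, 282, 306]), (300, [128, 132, 264, 282])]
w4 [(260, [130, 136, 289, 300]), (300, [130, 136, 289, 300])]
w8 [(260, [130, 134, 267, 284]), (300, [130, 134, 267, 284])]
```

Request:
step_arm(commands=[{"turn": [0,0,-0.9],"travel": [0.2,0.02,0],"claw": 0},{"turn": [0,0,-0.9],"travel": [0.2,0.02,0],"claw": 0},{"turn": [0,0,-0.9],"travel": [0.2,0.02,0],"claw": 0},{"turn": [0,0,-0.9],"travel": [0.2,0.02,0],"claw": 0},{"turn": [0,0,-0.9],"travel": [0.2,0.02,0],"claw": 0}])

```text
time: 36.8
eef_pos: [0.6551, 0.1838, 0.5089]
eef_rot: [-0.0, 0.875, 0.484, -0.0]
ft_force: [0.0, -0.4, -0.9]
finger_gap: 0.0931
grasp_force: 0.0
```

Request:
step_arm(commands=[{"turn": [0,0,-0.9],"travel": [0.24,0.02,0],"claw": 0},{"turn": [0,0,-0.9],"travel": [0.24,0.02,0],"claw": 0},{"turn": [0,0,-0.9],"travel": [0.24,0.02,0],"claw": 0},{"turn": [0,0,-0.9],"travel": [0.24,0.02,0],"claw": 0},{"turn": [0,0,-0.9],"travel": [0.24,0.02,0],"claw": 0}])

```text
time: 37.3
eef_pos: [0.7452, 0.1912, 0.5088]
eef_rot: [-0.0, 0.986, 0.167, -0.0]
ft_force: [-0.9, -0.4, 0.4]
finger_gap: 0.0933
grasp_force: 0.0
```

Request:
step_arm(commands=[{"turn": [0,0,-0.9],"travel": [0,0,0],"claw": 0},{"turn": [0,0.4,-0.3],"travel": [0,0,0],"claw": 0},{"turn": [0,0.4,0],"travel": [0,0,-0.2],"claw": 0},{"turn": [0,0.4,0],"travel": [0,0,-0.4],"claw": 0},{"turn": [0,0.4,0],"travel": [0,0,-0.4],"claw": 0}])

```text
time: 37.8
eef_pos: [0.7444, 0.1912, 0.433]
eef_rot: [-0.01, 0.989, 0.08, -0.12]
ft_force: [-0.2, -1.1, -0.1]
finger_gap: 0.0929
grasp_force: 0.0
```

Request:
step_arm(commands=[{"turn": [0,0.15,0],"travel": [0,0,-0.4],"claw": 0},{"turn": [0,0,0],"travel": [0,0,-0.4],"claw": 0},{"turn": [0,0,0],"travel": [0,0,-0.2],"claw": 0},{"turn": [0,0,0],"travel": [0,0,0],"claw": 0},{"turn": [0,0,0],"travel": [0,0,0],"claw": 0}])

```text
time: 38.3
eef_pos: [0.7447, 0.1913, 0.36]
eef_rot: [-0.011, 0.988, 0.08, -0.13]
ft_force: [-0.6, 0.3, 0.6]
finger_gap: 0.0929
grasp_force: 0.0
```

```bash
python3 - <<'E'
from h import *
st=read_state(); print(st['eef_pos'],st['eef_rot'],st['time'],st['joint_pos'])
w,c=snap('wrist','w13'); f=w.astype(float)
G=proj(c,(.67,.187,.078)); print(G)
r=f[:,:,0]-f[:,:,1]>60; v,u=np.nonzero(r); print(len(u),u.min() if len(u) else 0,u.max(),v.min(),v.max()) if len(u) else 0
x,y=map(int,G); x0=max(0,min(560-140,x-70)); y0=max(0,min(420-105,y-52))
cv2.imwrite('pics/m13.png',np.hstack([cv2.resize(w[y0:y0+105,x0:x0+140],(560,420),interpolation=cv2.INTER_CUBIC),cv2.copyMakeBorder(cv2.resize(w,(240,180)),0,240,0,0,cv2.BORDER_CONSTANT)])[:,:,::-1]); print(x0,y0)
E
```

```text
[0.74465896 0.19126399 0.36002577] [-0.01132442  0.98821697  0.08009104 -0.12993999] 38.3 [0.18503912 0.8611606  0.91193327 0.04921894 1.62548942 1.59043686]
(np.float64(286.4624268223322), np.float64(199.91952505759545))
232 263 315 202 227
216 147
```

View pics/m13.png

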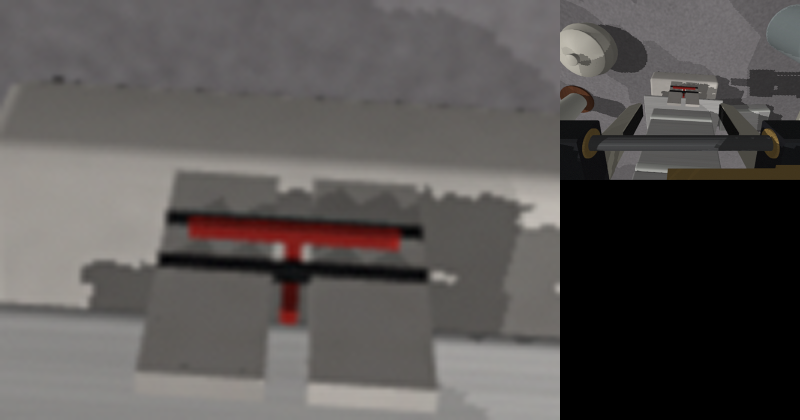

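```bash
python3 - <<'E'
from h import *
t,c=snap('top','t14'); t0,_=load('top0')
g=cv2.cvtColor(t,cv2.COLOR_RGB2GRAY)
# slab is yellowish: r-b
f=t.astype(int); m=((f[:,:,0]-f[:,:,2]>5)&(g>90)).astype(np.uint8); m[:150]=0;m[330:]=0;m[:,:300]=0
m=cv2.morphologyEx(m,cv2.MORPH_CLOSE,np.ones((5,5)))
for k in cv2.findContours(m,cv2.RETR_EXTERNAL,cv2.CHAIN_APPROX_NONE)[0]:
    if cv2.contourArea(k)>300:
        P=np.array([onz(c,p[0],.012)[:2] for p in k])*1000; r=cv2.minAreaRect(P.astype(np.float32)); print('slab',r, cv2.boxPoints(r).round(0).tolist())
for th in (125,135,145): tin(t,c,(452,239),th,.05)
for th in (100,110,120,140): tin(t,c,(282,222),th,.03)
E
```

```text
slab ((626.9095458984375, -207.37026977539062), (110.21598052978516, 151.91098022460938), 13.085225105285645) [[556.0, -146.0], [590.0, -294.0], [698.0, -269.0], [663.0, -121.0]]
c [0.6229 0.0283] dims [1135.4 1572.1] long-axis deg 90.3 pix [276.1 199. ] area 139374
c [0.6794 0.0568] dims [ 941.8 1598.5] long-axis deg 85.2 pix [265.9 178.3] area 106888
c [ 0.5238 -0.4365] dims [ 72.3 136.4] long-axis deg 70.3 pix [450.2 237.3] area 1282
c [0.6256 0.0239] dims [1156.9 1611.6] long-axis deg 90.3 pix [277.9 199.1] area 192856
c [0.6256 0.0288] dims [1156.9 1601.9] long-axis deg 90.3 pix [276.2 199. ] area 155188
c [0.6256 0.0289] dims [1156.9 1601.8] long-axis deg 90.3 pix [276.1 199. ] area 144072
c [0.5788 0.017 ] dims [109.6 131. ] long-axis deg 167.8 pix [280.3 216.1] area 935
```

Request:
step_arm(commands=[{"turn": [0,-0.4,0],"travel": [0,0,0.4],"claw": 0},{"turn": [0,-0.4,0],"travel": [0,0,0.5],"claw": 0},{"turn": [0,-0.4,0],"travel": [0,0,0.5],"claw": 0},{"turn": [0,-0.4,0],"travel": [0,0,0.5],"claw": 0},{"turn": [0,-0.15,0],"travel": [0,0,0.1],"claw": 0}])

```text
time: 38.9
eef_pos: [0.7436, 0.1911, 0.5167]
eef_rot: [-0.001, 0.997, 0.081, 0.006]
ft_force: [-0.2, -0.7, 0.5]
finger_gap: 0.093
grasp_force: 0.0
```

Request:
step_arm(commands=[{"turn": [0,0,0.444],"travel": [-0.185,-0.5275,-0.12],"claw": 0},{"turn": [0,0,0.444],"travel": [-0.185,-0.5275,-0.12],"claw": 0},{"turn": [0,0,0.444],"travel": [-0.185,-0.5275,-0.12],"claw": 0},{"turn": [0,0,0.444],"travel": [-0.185,-0.5275,-0.12],"claw": 0},{"turn": [0,0,0.444],"travel": [-0.185,-0.5275,-0.12],"claw": 0}])

```text
time: 39.4
eef_pos: [0.6741, -0.008, 0.4643]
eef_rot: [-0.001, 0.969, 0.246, 0.0]
ft_force: [1.1, 0.3, 0.2]
finger_gap: 0.093
grasp_force: 0.0
```

Request:
step_arm(commands=[{"turn": [0,0,0.444],"travel": [-0.185,-0.5275,-0.12],"claw": 0},{"turn": [0,0,0.444],"travel": [-0.185,-0.5275,-0.12],"claw": 0},{"turn": [0,0,0.444],"travel": [-0.185,-0.5275,-0.12],"claw": 0},{"turn": [0,0,0.444],"travel": [-0.185,-0.5275,-0.12],"claw": 0},{"turn": [0,0,0.444],"travel": [-0.185,-0.5275,-0.12],"claw": 0}])

```text
time: 39.9
eef_pos: [0.6048, -0.2058, 0.4193]
eef_rot: [-0.0, 0.915, 0.403, 0.0]
ft_force: [0.8, 0.8, -0.0]
finger_gap: 0.0929
grasp_force: 0.0
```

Request:
step_arm(commands=[{"turn": [0,0,0.444],"travel": [-0.185,-0.5275,-0.12],"claw": 0},{"turn": [0,0,0.444],"travel": [-0.185,-0.5275,-0.12],"claw": 0},{"turn": [0,0,0.444],"travel": [-0.185,-0.5275,-0.12],"claw": 0},{"turn": [0,0,0.444],"travel": [-0.185,-0.5275,-0.12],"claw": 0},{"turn": [0,0,0.444],"travel": [-0.185,-0.5275,-0.12],"claw": 0}])

```text
time: 40.4
eef_pos: [0.5355, -0.4037, 0.3742]
eef_rot: [-0.0, 0.835, 0.549, -0.0]
ft_force: [1.5, -0.4, -0.6]
finger_gap: 0.0933
grasp_force: 0.0
```

Request:
step_arm(commands=[{"turn": [0,0,0.444],"travel": [-0.185,-0.5275,-0.12],"claw": 0},{"turn": [0,0,0],"travel": [0,0,0],"claw": 0},{"turn": [0,0,0],"travel": [0,0,0],"claw": 0},{"turn": [0,0,0],"travel": [0,0,0],"claw": 0},{"turn": [0,0,0],"travel": [0,0,0],"claw": 0}])

```text
time: 40.9
eef_pos: [0.5231, -0.4407, 0.3656]
eef_rot: [-0.0, 0.817, 0.576, -0.0]
ft_force: [-0.0, -0.8, 0.1]
finger_gap: 0.0929
grasp_force: 0.0
```

```bash
python3 - <<'E'
from h import *
camera('top');camera('top')
st=read_state(); print(st['eef_pos'],st['eef_rot'],st['time'])
w,c=snap('wrist','w15'); wtin(w,c,112)
E
```

```text
[ 0.52302543 -0.44088827  0.36546884] [-3.38241019e-04  8.17191096e-01  5.76366686e-01 -2.06006283e-04] 41.0
blob [279. 195.] [130.  80.] 90.0 9950
c [ 0.5165 -0.4508] dims [ 72.4 128.4] long-axis deg 70.2 pix [278.9 198.6] area 9748
c [ 0.5186 -0.4455] dims [ 67.8 120.3] long-axis deg 70.2 pix [278.9 198.6] area 9748
```

Request:
step_arm(commands=[{"turn": [0,0,0],"travel": [-0.06,-0.06,-0.5],"claw": 0},{"turn": [0,0,0],"travel": [0,0,-0.5],"claw": 0},{"turn": [0,0,0],"travel": [0,0,-0.5],"claw": 0},{"turn": [0,0,0],"travel": [0,0,-0.5],"claw": 0},{"turn": [0,0,0],"travel": [0,0,-0.24],"claw": 0}])

```text
time: 41.55
eef_pos: [0.5176, -0.4454, 0.1938]
eef_rot: [-0.003, 0.817, 0.576, -0.001]
ft_force: [-0.4, 0.5, -0.1]
finger_gap: 0.0929
grasp_force: 0.0
```

Request:
step_arm(commands=[{"turn": [0,0,0],"travel": [0,0,0],"claw": 0},{"turn": [0,0,0],"travel": [0,0,0],"claw": 0.2},{"turn": [0,0,0],"travel": [0,0,0],"claw": 0.5},{"turn": [0,0,0],"travel": [0,0,0],"claw": 0.6},{"turn": [0,0,0],"travel": [0,0,0],"claw": 0.6}])

```text
time: 42.05
eef_pos: [0.5182, -0.4465, 0.1984]
eef_rot: [0.0, 0.818, 0.576, -0.0]
ft_force: [-2.1, 1.3, 4.5]
finger_gap: 0.0677
grasp_force: 25.0
```

Request:
step_arm(commands=[{"turn": [0,0,0],"travel": [0,0,0],"claw": 0.6},{"turn": [0,0,0],"travel": [0,0,0],"claw": 0.6},{"turn": [0,0,0],"travel": [0,0,0.2],"claw": 0.6},{"turn": [0,0,0],"travel": [0,0,0.5],"claw": 0.6},{"turn": [0,0,0],"travel": [0,0,0.5],"claw": 0.6}])

```text
time: 42.55
eef_pos: [0.5177, -0.446, 0.2881]
eef_rot: [-0.001, 0.818, 0.576, -0.0]
ft_force: [0.3, 0.2, -2.3]
finger_gap: 0.0675
grasp_force: 25.0
```

Request:
step_arm(commands=[{"turn": [0,0,0.547],"travel": [0.206,0.454,0],"claw": 0.6},{"turn": [0,0,0.547],"travel": [0.206,0.454,0],"claw": 0.6},{"turn": [0,0,0.547],"travel": [0.206,0.454,0],"claw": 0.6},{"turn": [0,0,0.547],"travel": [0.206,0.454,0],"claw": 0.6},{"turn": [0,0,0.547],"travel": [0.206,0.454,0],"claw": 0.6}])

```text
time: 43.05
eef_pos: [0.5956, -0.2746, 0.2878]
eef_rot: [-0.0, 0.682, 0.731, -0.0]
ft_force: [0.1, -1.5, -1.7]
finger_gap: 0.0677
grasp_force: 25.0
```

Request:
step_arm(commands=[{"turn": [0,0,0.547],"travel": [0.206,0.454,0],"claw": 0.6},{"turn": [0,0,0.547],"travel": [0.206,0.454,0],"claw": 0.6},{"turn": [0,0,0],"travel": [0,0,0],"claw": 0.6},{"turn": [0,0,0],"travel": [0,0,0],"claw": 0.6},{"turn": [0,0,0],"travel": [0,0,0],"claw": 0.6}])

```text
time: 43.55
eef_pos: [0.6258, -0.2087, 0.2873]
eef_rot: [-0.0, 0.621, 0.783, -0.001]
ft_force: [-0.7, -0.4, -3.2]
finger_gap: 0.0679
grasp_force: 25.0
```

```bash
python3 - <<'E'
from h import *
camera('side')
st=read_state(); print(st['eef_pos'],st['eef_rot'],st['ft_force'],st['time'])
w,c=snap('wrist','w16'); f=w.astype(int); g=cv2.cvtColor(w,cv2.COLOR_RGB2GRAY)
m=((f[:,:,0]-f[:,:,2]>6)&(g>80)).astype(np.uint8); m[300:]=0; v,u=np.nonzero(m); print(len(u))
k=max(cv2.findContours(m,cv2.RETR_EXTERNAL,cv2.CHAIN_APPROX_NONE)[0],key=cv2.contourArea)
P=np.array([onz(c,p[0],.012)[:2] for p in k])*1000; r=cv2.minAreaRect(P.astype(np.float32)); print(r,cv2.boxPoints(r).round().tolist())
E
```

```text
[ 0.62570093 -0.20895699  0.28723079] [-4.93711811e-04  6.21602270e-01  7.83332677e-01 -5.39434692e-04] [ 0.36657265  0.45348845 -3.23101784] 43.6
8267
((611.7589721679688, -150.07757568359375), (109.64481353759766, 27.676353454589844), 13.149357795715332) [[555.0, -149.0], [562.0, -176.0], [668.0, -151.0], [662.0, -124.0]]
```

Request:
step_arm(commands=[{"turn": [0,0,0],"travel": [0.01,0.01,-0.35],"claw": 0.6},{"turn": [0,0,0],"travel": [0,0,-0.3],"claw": 0.6},{"turn": [0,0,0],"travel": [0,0,-0.2],"claw": 0.6},{"turn": [0,0,0],"travel": [0,0,-0.1],"claw": 0.6},{"turn": [0,0,0],"travel": [0,0,-0.05],"claw": 0.6}])

```text
time: 44.15
eef_pos: [0.6268, -0.2076, 0.2116]
eef_rot: [-0.001, 0.621, 0.784, -0.0]
ft_force: [-0.6, -1.0, -2.8]
finger_gap: 0.0676
grasp_force: 25.0
```

Request:
step_arm(commands=[{"turn": [0,0,0],"travel": [0,0,0],"claw": 0.6},{"turn": [0,0,0],"travel": [0,0,0],"claw": 0.6},{"turn": [0,0,0],"travel": [0,0,0],"claw": 0.6},{"turn": [0,0,0],"travel": [0,0,0],"claw": 0.6},{"turn": [0,0,0],"travel": [0,0,0],"claw": 0.6}])

```text
time: 44.65
eef_pos: [0.6269, -0.2072, 0.2123]
eef_rot: [-0.0, 0.621, 0.784, -0.0]
ft_force: [-0.1, 0.5, -3.6]
finger_gap: 0.0678
grasp_force: 25.0
```

Request:
step_arm(commands=[{"turn": [0,0,0],"travel": [0,-0.01,-0.03],"claw": 0.6},{"turn": [0,0,0],"travel": [0,0,0],"claw": 0.4},{"turn": [0,0,0],"travel": [0,0,0],"claw": 0.2},{"turn": [0,0,0],"travel": [0,0,0],"claw": 0},{"turn": [0,0,0],"travel": [0,0,0],"claw": 0}])

```text
time: 45.15
eef_pos: [0.6269, -0.208, 0.2097]
eef_rot: [-0.0, 0.621, 0.784, -0.0]
ft_force: [-0.0, -0.5, -1.0]
finger_gap: 0.0858
grasp_force: 0.0
```

Request:
step_arm(commands=[{"turn": [0,0,0],"travel": [0,0,0.2],"claw": 0},{"turn": [0,0,0],"travel": [0,0,0.5],"claw": 0},{"turn": [0,0,0],"travel": [0,0,0.6],"claw": 0},{"turn": [0,0,0],"travel": [0,0,0.6],"claw": 0},{"turn": [0,0,0],"travel": [0,0,0.1],"claw": 0}])

```text
time: 45.65
eef_pos: [0.6275, -0.2081, 0.367]
eef_rot: [0.004, 0.621, 0.784, 0.001]
ft_force: [0.7, 0.4, -0.3]
finger_gap: 0.093
grasp_force: 0.0
```

Request:
step_arm(commands=[{"turn": [0,0,0],"travel": [-0.14,0.483,0],"claw": 0},{"turn": [0,0,0],"travel": [-0.14,0.483,0],"claw": 0},{"turn": [0,0,0],"travel": [-0.14,0.483,0],"claw": 0},{"turn": [0,0,0],"travel": [-0.14,0.483,0],"claw": 0},{"turn": [0,0,0],"travel": [-0.14,0.483,0],"claw": 0}])

```text
time: 46.15
eef_pos: [0.5736, -0.0255, 0.3601]
eef_rot: [-0.0, 0.621, 0.784, -0.0]
ft_force: [1.2, 0.3, 0.2]
finger_gap: 0.0929
grasp_force: 0.0
```

Request:
step_arm(commands=[{"turn": [0,0,0],"travel": [-0.14,0.483,0],"claw": 0},{"turn": [0,0,0],"travel": [0,0,0],"claw": 0},{"turn": [0,0,0],"travel": [0,0,0],"claw": 0},{"turn": [0,0,0],"travel": [0,0,0],"claw": 0},{"turn": [0,0,0],"travel": [0,0,0],"claw": 0}])

```text
time: 46.65
eef_pos: [0.5641, 0.0085, 0.3597]
eef_rot: [-0.0, 0.621, 0.783, -0.0]
ft_force: [-0.3, -0.4, 0.3]
finger_gap: 0.0927
grasp_force: 0.0
```

```bash
python3 - <<'E'
from h import *
camera('side')
st=read_state(); print(st['eef_pos'],st['eef_rot'],st['time'])
w,c=snap('wrist','w17'); g=cv2.cvtColor(w,cv2.COLOR_RGB2GRAY)
for th in (80,95,112): print(th); wtin(w,c,th,(.03,))
for r in edges(g,(150,180,210,240),200,370): print(r)
for r in edges(g.T,(255,280,305),80,310): print('col',r)
t,ct=snap('top','t17'); gt=cv2.cvtColor(t,cv2.COLOR_RGB2GRAY)
tin(t,ct,(361,205),150,.062); 
E
```

```text
[0.56409605 0.00850904 0.3596819 ] [-4.97297502e-04  6.21416852e-01  7.83479812e-01 -4.82289439e-04] 46.7
80
blob [287.7  45.4] [65.8 94. ] 4.4 4920
c [0.5408 0.1274] dims [55.2 71.9] long-axis deg 97.1 pix [288.1  46.6] area 4762
blob [444.   11.5] [ 23. 230.] 90.0 3394
c [0.6578 0.1814] dims [ 16.6 187.3] long-axis deg 13.1 pix [444.9  11.6] area 3141
95
blob [452.2 130.4] [139.7 253.4] 76.0 21281
c [0.6913 0.0874] dims [124.9 202.5] long-axis deg 26.7 pix [442.6 136.3] area 20923
112
(150, [228, 244, 320])
(180, [217, 245, 319, 324, 356])
(210, [215, 246, 313, 318])
(240, [214, 247, 300, 318])
col (255, [88, 120, 226, 247, 282])
col (280, [91, 120, 224, 247])
col (305, [120, 221, 225, 247, 252])
c [0.4967 0.0202] dims [ 871.7 1528.9] long-axis deg 90.6 pix [278.6 246. ] area 183897
```

```bash
python3 - <<'E'
from h import *
w,c=load('w17'); q=[(243,120),(321,120),(318,247),(247,247)]
quad(c,q,.03); quad(c,q,.05)
t,ct=load('t17'); g=cv2.cvtColor(t,cv2.COLOR_RGB2GRAY)
f=t.astype(int); sat=(f[:,:,0]-f[:,:,2]); print(g[200,325:405].tolist()); print(sat[200,325:405].tolist())
E
```

```text
c [0.5634 0.01  ] sides [0.1206, 0.0683, 0.1205, 0.0692] long deg 103.4
c [0.5623 0.0148] sides [0.1128, 0.0639, 0.1127, 0.0647] long deg 103.4
[134, 128, 128, 128, 128, 127, 129, 128, 132, 176, 184, 184, 182, 185, 165, 149, 162, 201, 189, 172, 172, 174, 177, 178, 168, 165, 165, 164, 165, 131, 102, 106, 106, 104, 105, 104, 105, 107, 104, 104, 104, 107, 107, 109, 111, 105, 107, 105, 100, 157, 173, 171, 172, 170, 170, 170, 170, 169, 169, 166, 170, 166, 177, 147, 95, 73, 74, 76, 78, 77, 73, 75, 73, 70, 79, 69, 114, 130, 126, 126]
[-1, -1, -2, -2, -1, -3, -1, -1, 0, 12, 12, 10, 10, 11, 7, -1, 0, -2, 0, 0, 0, -1, -3, -1, -2, -2, 0, 0, -1, 0, -2, -1, 0, 0, -1, 0, -1, 0, -2, -2, 0, 1, -1, -1, 0, 0, -1, 0, -1, 1, -1, -1, 0, 0, 1, -1, 0, -2, -2, 0, -2, 0, 1, 4, 6, -1, 0, -3, 0, -2, 0, 1, 0, -2, 0, -1, 0, -2, -3, -3]
```

Request:
step_arm(commands=[{"turn": [0,0,0.02],"travel": [-0.01,0.02,-0.5],"claw": 0},{"turn": [0,0,0],"travel": [0,0,-0.5],"claw": 0},{"turn": [0,0,0],"travel": [0,0,-0.5],"claw": 0},{"turn": [0,0,0],"travel": [0,0,-0.5],"claw": 0},{"turn": [0,0,0],"travel": [0,0,-0.24],"claw": 0}])

```text
time: 47.3
eef_pos: [0.5623, 0.0106, 0.1887]
eef_rot: [-0.002, 0.62, 0.785, -0.001]
ft_force: [0.5, 0.1, 1.5]
finger_gap: 0.0933
grasp_force: 0.0
```

Request:
step_arm(commands=[{"turn": [0,0,0],"travel": [0,0,0],"claw": 0},{"turn": [0,0,0],"travel": [0,0,0],"claw": 0.2},{"turn": [0,0,0],"travel": [0,0,0],"claw": 0.5},{"turn": [0,0,0],"travel": [0,0,0],"claw": 0.6},{"turn": [0,0,0],"travel": [0,0,0],"claw": 0.6}])

```text
time: 47.8
eef_pos: [0.5634, 0.0109, 0.1928]
eef_rot: [0.0, 0.62, 0.785, 0.0]
ft_force: [-1.2, -1.2, 6.1]
finger_gap: 0.0676
grasp_force: 25.0
```

Request:
step_arm(commands=[{"turn": [0,0,0],"travel": [0,0,0],"claw": 0.6},{"turn": [0,0,0],"travel": [0,0,0],"claw": 0.6},{"turn": [0,0,0],"travel": [0,0,0.2],"claw": 0.6},{"turn": [0,0,0],"travel": [0,0,0.5],"claw": 0.6},{"turn": [0,0,0],"travel": [0,0,0.5],"claw": 0.6}])

```text
time: 48.3
eef_pos: [0.5628, 0.011, 0.2833]
eef_rot: [-0.001, 0.62, 0.785, -0.001]
ft_force: [0.3, 0.3, -1.3]
finger_gap: 0.0677
grasp_force: 25.0
```

Request:
step_arm(commands=[{"turn": [0,0,0],"travel": [0,0,0.5],"claw": 0.6},{"turn": [0,0,0],"travel": [0,0,0.2],"claw": 0.6},{"turn": [0,0,0],"travel": [0.14,-0.485,0],"claw": 0.6},{"turn": [0,0,0],"travel": [0.14,-0.485,0],"claw": 0.6},{"turn": [0,0,0],"travel": [0.14,-0.485,0],"claw": 0.6}])

```text
time: 48.8
eef_pos: [0.5946, -0.0993, 0.3356]
eef_rot: [-0.0, 0.619, 0.785, -0.0]
ft_force: [0.6, 0.5, -2.3]
finger_gap: 0.0677
grasp_force: 25.0
```

Request:
step_arm(commands=[{"turn": [0,0,0],"travel": [0.14,-0.485,0],"claw": 0.6},{"turn": [0,0,0],"travel": [0.14,-0.485,0],"claw": 0.6},{"turn": [0,0,0],"travel": [0.14,-0.485,0],"claw": 0.6},{"turn": [0,0,0],"travel": [0,0,0],"claw": 0.6},{"turn": [0,0,0],"travel": [0,0,0],"claw": 0.6}])

```text
time: 49.3
eef_pos: [0.6258, -0.2078, 0.3347]
eef_rot: [-0.001, 0.62, 0.784, -0.0]
ft_force: [0.4, 0.5, -1.8]
finger_gap: 0.0676
grasp_force: 25.0
```

Request:
step_arm(commands=[{"turn": [0,0,0],"travel": [0,0,0],"claw": 0.6},{"turn": [0,0,0],"travel": [0,0,0],"claw": 0.6},{"turn": [0,0,0],"travel": [0,0,0],"claw": 0.6},{"turn": [0,0,0],"travel": [0,0,0],"claw": 0.6},{"turn": [0,0,0],"travel": [0,0,0],"claw": 0.6}])

```text
time: 49.8
eef_pos: [0.6261, -0.207, 0.3343]
eef_rot: [-0.0, 0.62, 0.785, -0.0]
ft_force: [0.6, 0.4, -1.5]
finger_gap: 0.068
grasp_force: 25.0
```

Down from .3343 to about .2545 (−0.080 m ≈ −1.06 units), release, rise, then look.

Request:
step_arm(commands=[{"turn": [0,0,0],"travel": [0.01,-0.01,-0.35],"claw": 0.6},{"turn": [0,0,0],"travel": [0,0,-0.35],"claw": 0.6},{"turn": [0,0,0],"travel": [0,0,-0.2],"claw": 0.6},{"turn": [0,0,0],"travel": [0,0,-0.1],"claw": 0.6},{"turn": [0,0,0],"travel": [0,0,-0.05],"claw": 0.6}])

```text
time: 50.3
eef_pos: [0.627, -0.2081, 0.2553]
eef_rot: [-0.001, 0.62, 0.785, -0.0]
ft_force: [-0.4, 0.0, -1.2]
finger_gap: 0.0679
grasp_force: 25.0
```

Request:
step_arm(commands=[{"turn": [0,0,0],"travel": [0,0,0],"claw": 0.6},{"turn": [0,0,0],"travel": [0,0,-0.02],"claw": 0.6},{"turn": [0,0,0],"travel": [0,0,0],"claw": 0.6},{"turn": [0,0,0],"travel": [0,0,0],"claw": 0.6},{"turn": [0,0,0],"travel": [0,0,0],"claw": 0.6}])

```text
time: 50.8
eef_pos: [0.6271, -0.2082, 0.2548]
eef_rot: [0.0, 0.62, 0.785, -0.0]
ft_force: [-0.7, 0.7, 4.1]
finger_gap: 0.0679
grasp_force: 25.0
```

Request:
step_arm(commands=[{"turn": [0,0,0],"travel": [0,0,0],"claw": 0.4},{"turn": [0,0,0],"travel": [0,0,0],"claw": 0.2},{"turn": [0,0,0],"travel": [0,0,0],"claw": 0},{"turn": [0,0,0],"travel": [0,0,0],"claw": 0},{"turn": [0,0,0],"travel": [0,0,0.1],"claw": 0}])

```text
time: 51.3
eef_pos: [0.6266, -0.208, 0.2606]
eef_rot: [-0.002, 0.62, 0.785, -0.001]
ft_force: [-0.2, 0.5, -0.2]
finger_gap: 0.0915
grasp_force: 0.0
```

Request:
step_arm(commands=[{"turn": [0,0,0],"travel": [0,0,0.4],"claw": 0},{"turn": [0,0,0],"travel": [0,0,0.6],"claw": 0},{"turn": [0,0,0],"travel": [0,0,0.6],"claw": 0},{"turn": [0,0,0],"travel": [0,0,0.6],"claw": 0},{"turn": [0,0,0],"travel": [0,0,0.2],"claw": 0}])

```text
time: 51.8
eef_pos: [0.6269, -0.208, 0.4474]
eef_rot: [0.003, 0.62, 0.785, 0.001]
ft_force: [0.3, -0.4, 0.3]
finger_gap: 0.093
grasp_force: 0.0
```

Request:
step_arm(commands=[{"turn": [0,0,0],"travel": [-0.2,-0.3,0],"claw": 0},{"turn": [0,0,0],"travel": [-0.3,-0.3,0],"claw": 0},{"turn": [0,0,0],"travel": [0,0,0],"claw": 0},{"turn": [0,0,0],"travel": [0,0,0],"claw": 0},{"turn": [0,0,0],"travel": [0,0,0],"claw": 0}])

```text
time: 52.3
eef_pos: [0.5898, -0.2525, 0.4413]
eef_rot: [-0.001, 0.62, 0.785, -0.0]
ft_force: [0.1, -0.3, -1.0]
finger_gap: 0.0933
grasp_force: 0.0
```

```bash
python3 - <<'E'
from h import *
st=read_state(); print(st['eef_pos'],st['time'])
w,c=snap('wrist','w18'); t,ct=snap('top','t18'); s,cs=snap('side','s18')
f=w.astype(int); g=cv2.cvtColor(w,cv2.COLOR_RGB2GRAY)
for z,th in ((.092,112),(.092,120)): wtin(w,c,th,(.092,))
m=((f[:,:,0]-f[:,:,2]>6)&(g>60)).astype(np.uint8); m[300:]=0; m=cv2.morphologyEx(m,cv2.MORPH_OPEN,np.ones((3,3)))
v,u=np.nonzero(m); P=np.array([onz(c,(a,b),.012)[:2] for a,b in zip(u,v)])*1000; print('slab',cv2.minAreaRect(P.astype(np.float32)))
a=cv2.resize(t[100:330,90:500],(680,381)); b=cv2.resize(w,(292,219)); b2=cv2.resize(s[150:350,140:360],(241,219))
cv2.imwrite('pics/m18.png',np.vstack([cv2.copyMakeBorder(a,0,0,0,120,0),cv2.copyMakeBorder(np.hstack([b,b2]),0,0,0,800-533,0)])[:,:,::-1])
E
```

```text
[ 0.58982576 -0.25252621  0.44126702] 52.3
blob [323. 141.] [136.  96.] 90.0 10499
c [ 0.6166 -0.2069] dims [ 87.7 128. ] long-axis deg 103.4 pix [321.2 144.7] area 10235
blob [323.  140.5] [135.  96.] 90.0 10285
c [ 0.6163 -0.2064] dims [ 87.1 126.9] long-axis deg 103.4 pix [321.1 144.2] area 10026
slab ((662.7504272460938, -271.0143737792969), (597.0186767578125, 286.1882629394531), 13.53392219543457)
```

View pics/m18.png

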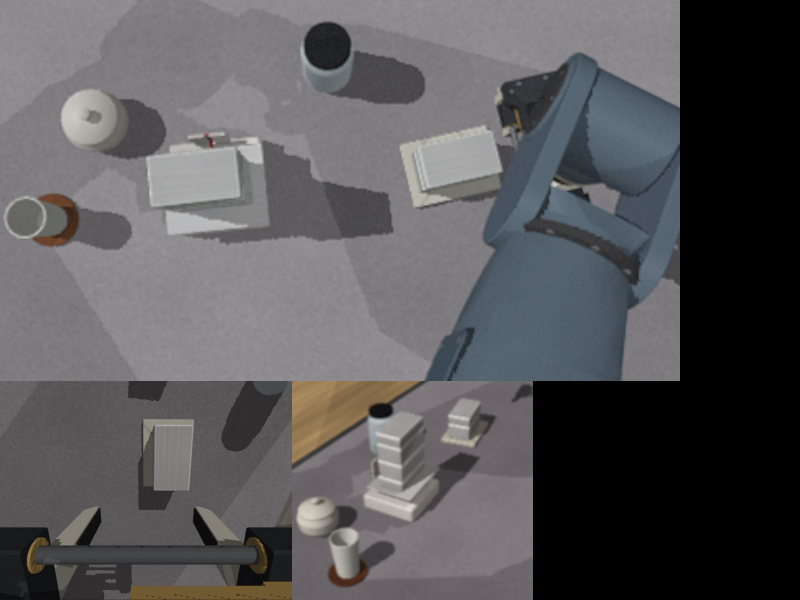

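```bash
python3 - <<'E'
from h import *
w,c=load('w18'); f=cv2.GaussianBlur(w,(3,3),0).astype(int); g=cv2.cvtColor(w,cv2.COLOR_RGB2GRAY); sat=f[:,:,0]-f[:,:,2]
box=np.zeros_like(g,bool); box[50:230,255:385]=True
a=np.radians(13.2); X=np.array([np.cos(a),np.sin(a)]);Y=np.array([-np.sin(a),np.cos(a)])
def ext(m,z):
    n,l,s,_=cv2.connectedComponentsWithStats(m.astype(np.uint8)); i=1+np.argmax(s[1:,4]); v,u=np.nonzero(l==i)
    P=np.array([onz(c,p,z)[:2] for p in zip(u,v)]); x=P@X;y=P@Y; print(s[i],'x',np.percentile(x,[.5,99.5]).round(4),'y',np.percentile(y,[.5,99.5]).round(4)); return x,y
x,y=ext(box&(sat>5)&(g>60),.012); cs=(np.percentile(x,.5)+.055)*X+(np.percentile(y,99.5)-.075)*Y
x2,y2=ext(box&(sat<=4)&(g>112),.092); q=np.percentile(x2,[.5,99.5]).mean()*X+np.percentile(y2,[.5,99.5]).mean()*Y
print('slab c',cs,'tin c',q,'diff',q-cs)
E
```

```text
[ 274   72   99  130 3308] x [0.5063 0.6149] y [-0.4204 -0.2722]
[ 295   84   77  126 8859] x [0.5292 0.5961] y [-0.4061 -0.2885]
slab c [ 0.62576162 -0.20982293] tin c [ 0.62706939 -0.20961993] diff [0.00130778 0.000203  ]
```

```bash
python3 -c "
from h import *
print(hand_in())"
```

```text
the job is handed in; nothing more can be done
None
```

I handed the job in with nothing disturbed and no verdict returned: the cup is upright on the coaster, four tins (two deep, two shallow) are on the pan with the pointer between the marks, and the last deep and shallow tins are centred on the slab.

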